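# Move the flush wooden lid from the lid shelf onto the coffee pod box

## Task

Close the open wooden coffee pod box with the longer of the two thin wooden lids lying in the lanes of the low white shelf. The lid cannot be gripped where it lies: press lightly on it and draw it along its lane, flat, until its end sticks out well over the shelf's open front edge, pinch that end by its two sides, lift it off, lay it between the raised rims of the box and push it gently until it is fully home against the box's back wall. Never press hard, do not drop the lid, and leave the shorter lid, the small jar and the scoop where they are.

Things in the scene. Friction and masses are not known exactly. Their poses are not given: they have to be found in the camera images.
- long_lid: Thin flat brown wooden lid, 150 mm long (x axis) x 56 wide (y) x 4 thick, 28 to 56 g, no knob. Origin: centre of its underside. It lies flat in one lane of the shelf, x along the lane, its front end 8 to 36 mm inside the shelf's front edge. Fingertips pressed on it with some 5 to 12 N drag it, but may slip. Over 25 N between lid and shelf, or lid and box, is pressing hard.
- short_lid: The other lid, 100 x 56 x 4 mm, same wood, in the other lane. Origin: centre of its underside. Leave it alone.
- lid_shelf: Fixed low white step shelf, origin at the centre of its underside, on the counter. x points from its open front edge to its back, y across the lanes, z up. Board 170 mm wide, 18 thick, top (where the lids lie) at z = 70 mm, thin legs below at y = +-79 mm. Two lanes 62 mm wide, centred at y = +-35 mm, lie between rails 8 mm wide and 6 high (top z = 76 mm), open in front, closed at the back.
- shelf_edge (a point): Middle of the shelf's open front edge, on the board's top, at x = -95, y = 0, z = 70 mm in the shelf's frame; the back strip's inner face is 190 mm behind it. Its axes are the shelf's. In front of and below the edge there is free room for fingers.
- pod_box: Fixed open pale wooden box 156 mm long (x from -76 to +80) x 78 wide x 88 high, coffee pods inside, origin on its underside. x points from its low front to its back wall, y across, z up. The lid rests at z = 80 mm on side ledges and the front wall; side rims (inner faces y = +-31 mm) and back wall (inner face x = +72 mm) rise to z = 88 mm; the front is open above z = 80 mm.
- lid_home (a point): Where the centre of the long lid's underside lies when the lid is fully home, back end against the back wall: at x = -3, y = 0, z = 80 mm in the box's frame. The lid's front end then stands 2 mm proud of the box's front face. Axes as the box's.
- spice_jar: Small glass jar with a steel cap, 42 mm across, 85 mm high. Origin: centre of its underside. A bystander: leave it where it stands.
- scoop: Spoon-like scoop with a wooden handle, 140 mm long, lying on the counter. Origin: centre of its underside near mid-length. A bystander: leave it where it stands.
Mind the look-alikes: they are no part of the job. What is shaped like the pod_box but pink or red is not meant.

How it is judged:
By the outcome, as a careful person would: the job done as asked, in the order asked, and still so for the second after the job is handed in, with the robot touching nothing.
It also fails if it takes over 72 s, if anything falls off the work surface, if the arm or the gripper's body presses on something with over 40 N, if the wrist force passes 120 N, or if a joint passes its speed limit or range.

## Robot

A 6-joint arm with a two-finger parallel gripper is mounted at the origin on the work surface. World frame = base frame: x ahead of the robot, y to its left, z up, the work surface at z = 0. Lengths are in m, angles in degrees, forces in N, time in s.
With the tool pointing down it reaches from about 0.375 to 0.9 m from the base axis. Payload 3.1 kg.
Tool frame: the origin (TCP) lies on the centre line of the jaws, within the pads' length; the fingertips stand 8 mm ahead of it and the grasp point (between the pads) lies 11 mm behind it; z points along the fingers, y is the direction in which the jaws open and shut (so a half turn about z gives the same grasp; the last joint's range is limited). The gripper opens to 87 mm and grips with 3 to 60 N. Pads are 19 mm wide; open, the fingers measure 117 mm over their backs; the gripper's body (75 mm by 190 mm) begins 51 mm behind the grasp point.
Start: joints at [62.538, 30.224, 82.088, -0, 67.689, -10.227], TCP at [0.185, 0.597, 0.204] pointing down, gripper open.
Joint ranges: [-176.69, 176.69], [-43.24, 126.21], [12.49, 139.97], [-82, 262], [0, 151.66], [-163.58, 163.58]. Speed limits (degrees/s): [159.86, 159.86, 180, 180, 180, 180].

## Interface

Orientations are given as a 3x3 rotation matrix whose columns are the frame's x, y, z axes.
In Python, from rig import * gives the robot as it stands. The module is installed in compiled form; this text tells all that it offers.
- The arm moves only by the tool arm_command, never from a script. Its argument "commands" is a list of rows, each an object with "translation": the shift along the tool's x, y, z scaled (see below), a list of three; "dr": the turn, a rotation vector about the tool's x, y, z scaled (see below), a list of three; "jaw": the closure, from 0 (fully open) to 1 (shut). In form: [{"translation": [x, y, z], "dr": [ax, ay, az], "jaw": jaw}, ...]. A call has 1 to 12 rows; each row shifts and turns the commanded pose from where the row before left it, along the tool's axes as they then stand; what a row does not reach is not made up. The controller multiplies each number of a shift by 25 mm and each number of a turn by 6 degrees. A row lasts 1/12 s, in which the tool goes at most 41.7 mm and 7.16 degrees, less where a joint would pass 70% of its speed; a pose out of reach is approached as far as the arm can. A call with a number of a shift or a turn outside -1 to 1 is refused whole. A call with a gripper value outside its range is refused whole. The fingers move at their own pace and stop on an object; the grip force is fixed at half the most. Time passes only in rows, so rows that do not move let the fingers close. It gives the time, the measured TCP pose, the force and the opening at its end, in the units of the state.
- read_state(): the state, without advancing time (a new reading comes with each control period).
- capture(name): name is "scene" or "top" or "wrist"; returns (picture, depth): 384x512x3 uint8, red, green, blue; 384x512 float32, m along the optical axis (not along the pixel's ray), 0 where there is no reading.
- camera_model(name): a dict with "intrinsics" (3x3 intrinsics, pixels), "pose" (4x4, takes a point from camera to world coordinates); the wrist camera has in their place "mount" (4x4, takes a point from camera to tool coordinates, whose origin is the TCP and whose axes are the flange's). Camera axes: x right, y down, z forward; pixel columns grow to the right and rows downward; lengths in m; the calibration is good to about 2 mm. The wrist camera is an equidistant fisheye: a pixel r from the principal point sees the ray r / f radians off the axis. A picture is of the moment at which its call begins: read the wrist's pose just before it. camera_model takes no time and is no camera call.
- hand_in(): hands the job in, once; it reports no verdict.
The state is a dict: "time_s": time; "joint_positions": joint angles; "qvel": joint speeds; "tau": joint torques, N m; "position": TCP position; "tcp_rot": TCP orientation; "force": force on the tool from outside, world axes, zero at the start; "moment": the same for the moment, N m; "opening": opening from 0.0 (shut) to 1.0 (fully open).
Only numpy, scipy, OpenCV 4.12 (cv2) and the standard library are available. Lean on these libraries where they do the work, as an engineer would, in place of code of your own. Each camera call takes 0.05 s, during which the arm holds its last target.

## Working session

There is one attempt and no reset: what is moved stays moved. The work goes in short steps, Python scripts to look and compute and a tool call to move; the robot and the scene stay as the last step left them, time stands still between calls to the robot, and variables do not carry over. Pictures are saved under pics/ and viewed, and the job is handed in when it is done.

Besides the shell and the picture viewer there is one more tool, called after "Call:" as name(argument=value, ...), one argument or row to a line, values as JSON. arm_command: Moves the arm, as the interface text tells. Its arguments: {"type":"object","properties":{"commands":{"type":"array"}},"required":["commands"]}

```bash
mkdir -p pics; python3 - <<'E'
from rig import *
import cv2, numpy as np
s=read_state(); print({k:np.round(v,3).tolist() for k,v in s.items()})
for n in ["scene","top"]:
    p,d=capture(n); cv2.imwrite(f"pics/{n}0.png",cv2.resize(p[:,:,::-1],None,fx=1.5,fy=1.5)); np.savez(f"{n}0.npz",p=p,d=d)
    m=camera_model(n); print(n,{k:np.round(v,4).tolist() for k,v in m.items()})
print(camera_model("wrist"))
E
```

```text
{'time_s': 0.0, 'joint_positions': [62.538, 30.279, 82.157, -0.001, 67.688, -10.227], 'qvel': [-0.127, 0.066, 0.038, -0.09, 0.016, -0.051], 'tau': [0.0, -44.005, -17.659, 0.063, 0.058, -0.0], 'position': [0.185, 0.596, 0.203], 'tcp_rot': [[-0.955, 0.296, -0.001], [0.296, 0.955, -0.002], [0.0, -0.002, -1.0]], 'force': [-0.241, -0.044, -0.191], 'moment': [-0.008, 0.002, -0.022], 'opening': 1.003}
scene {'intrinsics': [[383.118, 0.0, 252.8666], [0.0, 383.118, 187.5683], [0.0, 0.0, 1.0]], 'pose': [[0.6937, 0.4371, -0.5725, 1.0565], [0.7203, -0.4169, 0.5545, -0.6056], [0.0037, -0.7969, -0.604, 0.6818], [0.0, 0.0, 0.0, 1.0]]}
top {'intrinsics': [[356.1123, 0.0, 254.7055], [0.0, 356.1123, 189.3528], [0.0, 0.0, 1.0]], 'pose': [[0.0277, -0.9913, 0.1286, 0.3603], [-0.9996, -0.0283, -0.0034, -0.0224], [0.007, -0.1285, -0.9917, 1.087], [0.0, 0.0, 0.0, 1.0]]}
{'intrinsics': array([[297.31863964,   0.        , 262.14154363],
       [  0.        , 297.31863964, 188.5363738 ],
       [  0.        ,   0.        ,   1.        ]]), 'mount': array([[-3.15220063e-05, -9.61063177e-01, -2.76328734e-01,
         7.57590064e-02],
       [ 9.99999901e-01,  9.20965763e-05, -4.34383459e-04,
         3.72376021e-04],
       [ 4.42918877e-04, -2.76328721e-01,  9.61063079e-01,
        -1.82122780e-01],
       [ 0.00000000e+00,  0.00000000e+00,  0.00000000e+00,
         1.00000000e+00]])}
```

View pics/scene0.png

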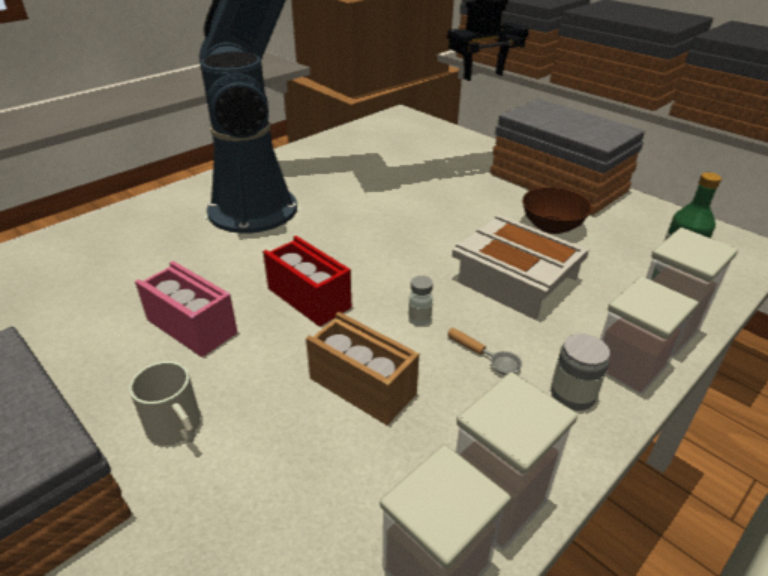

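View pics/top0.png

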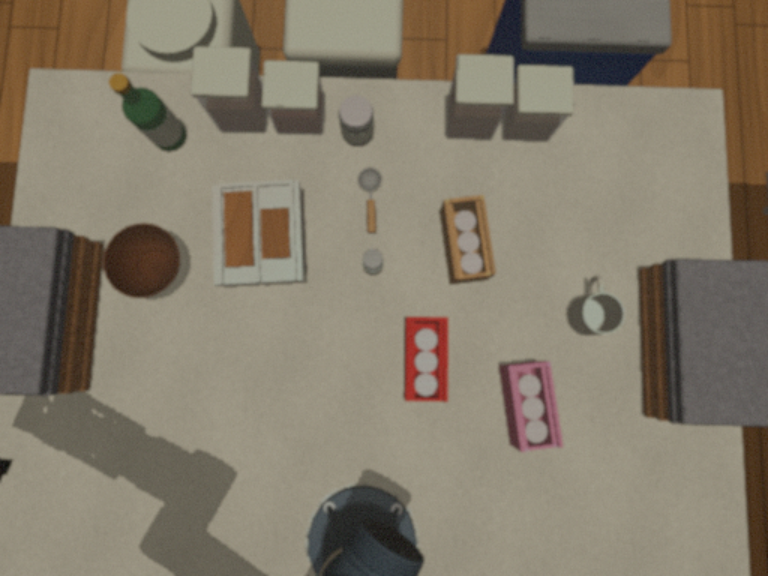

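```bash
python3 - <<'E'
import cv2, numpy as np
p=np.load("top0.npz")['p'][:,:,::-1]
a=cv2.resize(p[112:200,135:210],None,fx=6.5,fy=6.5,interpolation=cv2.INTER_CUBIC)
b=cv2.resize(p[112:200,285:340],None,fx=5,fy=6.5,interpolation=cv2.INTER_CUBIC)
cv2.imwrite("pics/c1.png",np.hstack([a,b]))
p=np.load("scene0.npz")['p'][:,:,::-1]
cv2.imwrite("pics/c2.png",cv2.resize(p[130:290,190:400],None,fx=3.7,fy=3.7,interpolation=cv2.INTER_CUBIC))
E
```

```text
(no output)
```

View pics/c1.png

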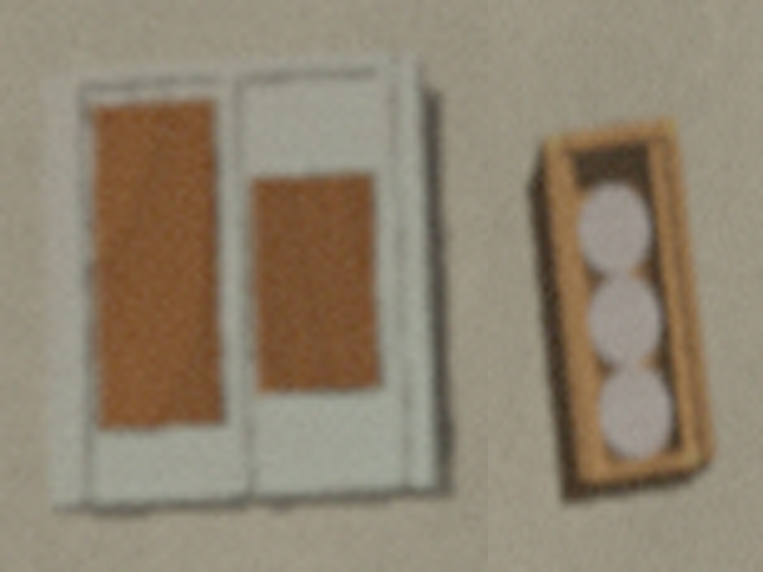

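View pics/c2.png

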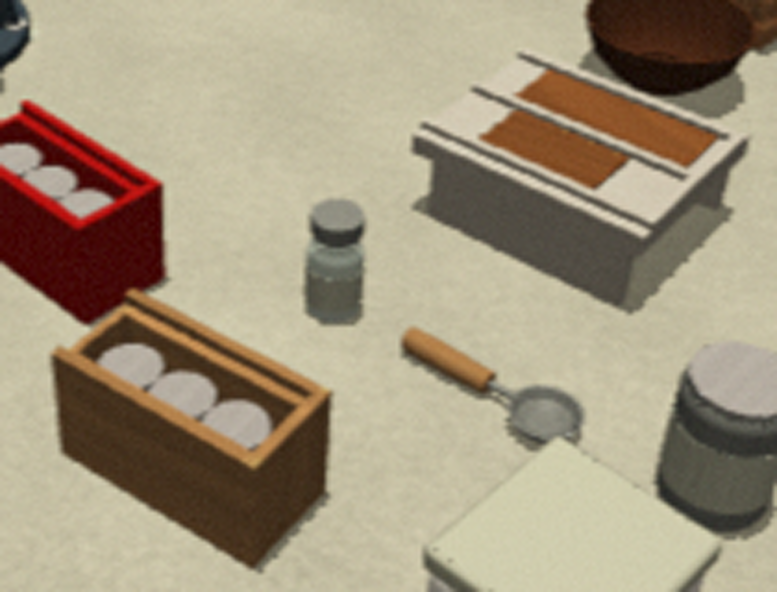

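```bash
cat > h.py <<'E'
from rig import *
import numpy as np, cv2
def ray_plane(name,uv,z):
    m=camera_model(name);K=m['intrinsics'];T=np.array(m['pose'])
    d=T[:3,:3]@np.linalg.inv(K)@np.array([uv[0],uv[1],1.]);o=T[:3,3]
    return o+d*(z-o[2])/d[2]
def fit(model,meas):
    "2D rigid fit: world=R model + t"
    A=np.array(model,float);B=np.array(meas,float)[:,:2];a=A.mean(0);b=B.mean(0)
    A0=A-a;B0=B-b
    th=np.arctan2((A0[:,0]*B0[:,1]-A0[:,1]*B0[:,0]).sum(),(A0*B0).sum())
    R=np.array([[np.cos(th),-np.sin(th)],[np.sin(th),np.cos(th)]])
    t=b-R@a; return np.degrees(th),t,R,(B-(A@R.T+t))
E
python3 - <<'E'
from h import *
np.set_printoptions(precision=4,suppress=True)
f=lambda x,y:(135+x/6.5-.5+.5/6.5,112+y/6.5-.5+.5/6.5)
g=lambda x,y:(285+(x-487.5)/5-.5+.1,112+y/6.5-.5+.5/6.5)
lid=[ray_plane("top",f(*q),.074) for q in [(92,102),(215,99),(223,424),(100,428)]]
th,t,R,r=fit([[.075,.028],[.075,-.028],[-.075,-.028],[-.075,.028]],lid);print("lid",th,t,r*1e3)
sl=[ray_plane("top",f(*q),.074) for q in [(250,177),(372,175),(380,386),(258,391)]]
th,t,R,r=fit([[.05,.028],[.05,-.028],[-.05,-.028],[-.05,.028]],sl);print("short",th,t,r*1e3)
box=[ray_plane("top",g(*q),.088) for q in [(545,140),(672,122),(714,460),(580,482)]]
th,t,R,r=fit([[.08,.039],[.08,-.039],[-.076,-.039],[-.076,.039]],box);print("box",th,t,r*1e3)
sf=[ray_plane("top",f(*q),.076) for q in [(45,70),(415,58),(437,487),(52,505)]]
print(np.array(sf)); th,t,R,r=fit([[.1,.085],[.1,-.085],[-.095,-.085],[-.095,.085]],sf);print("shelf",th,t,r*1e3)
for q in [(45,70),(415,58),(437,487),(52,505),(90,500),(250,497),(90,90),(240,80)]: print(q,ray_plane("top",f(*q),.07))
E
```

```text
lid 4.744269111886909 [0.5934 0.2554] [[ 0.1841 -0.099 ]
 [-1.4024  0.4977]
 [-0.0286  0.613 ]
 [ 1.2469 -1.0117]]
short 4.736864653126424 [0.5864 0.1847] [[-0.4787 -0.352 ]
 [-2.5617  0.8386]
 [ 1.1145  0.7117]
 [ 1.9258 -1.1982]]
box 8.60552218327997 [ 0.5842 -0.1895] [[-0.3753 -1.9463]
 [-1.6051  1.7204]
 [ 1.1003  0.6408]
 [ 0.8801 -0.4149]]
[[0.6797 0.3109 0.076 ]
 [0.6902 0.1447 0.076 ]
 [0.4953 0.1257 0.076 ]
 [0.4825 0.2943 0.076 ]]
shelf 4.683308306252367 [0.5844 0.2187] [[ 2.5025 -0.7115]
 [-0.7988  2.604 ]
 [-1.3827 -0.5187]
 [-0.321  -1.3738]]
(45, 70) [0.6816 0.3128 0.07  ]
(415, 58) [0.6922 0.1457 0.07  ]
(437, 487) [0.4961 0.1266 0.07  ]
(52, 505) [0.4832 0.2962 0.07  ]
(90, 500) [0.4859 0.2795 0.07  ]
(250, 497) [0.4893 0.209  0.07  ]
(90, 90) [0.6728 0.2919 0.07  ]
(240, 80) [0.6795 0.2244 0.07  ]
```

```bash
python3 - <<'E'
from h import *
np.set_printoptions(precision=3,suppress=True,linewidth=200)
d=np.load("top0.npz")['d'];m=camera_model("top");K=m['intrinsics'];T=np.array(m['pose'])
v,u=np.mgrid[:384,:512];P=np.stack([(u-K[0,2])/K[0,0]*d,(v-K[1,2])/K[1,1]*d,d],-1)@T[:3,:3].T+T[:3,3]
for (x,y) in [(20,310),(50,250),(50,380),(90,310),(140,230),(220,230),(240,230),(260,285),(275,260),(370,262),(445,240),(468,262)]:
    print((x,y),P[int(y/1.5),int(x/1.5)])
def step(s,w): return s['tcp_rot'].T@np.array(w)
E
cat >> h.py <<'E'
def axes():
    s=read_state();R=np.array(s['tcp_rot']);return s,R
def plan(target, yaw=None):
    "world TCP target -> total shift in tool axes, in units of 25 mm; yaw: target angle of tool x in deg"
    s,R=axes();w=np.array(target)-np.array(s['position'])
    print("t",round(s['time_s'],2),"pos",np.round(s['position'],4),"F",np.round(s['force'],1),"open",round(float(s['opening']),3),"yaw",round(np.degrees(np.arctan2(R[1,0],R[0,0])),2),"toolz",np.round(R[:,2],4))
    print("units:",np.round(R.T@w/.025,3),"mm",np.round(R.T@w*1e3,1))
    if yaw is not None:
        dy=(yaw-np.degrees(np.arctan2(R[1,0],R[0,0]))+180)%360-180
        print("dr z units",-dy/6)
E
```

```text
(20, 310) [0.419 0.6   0.16 ]
(50, 250) [0.526 0.56  0.16 ]
(50, 380) [0.299 0.552 0.134]
(90, 310) [0.432 0.553 0.023]
(140, 230) [0.591 0.459 0.044]
(220, 230) [0.589 0.292 0.074]
(240, 230) [0.591 0.253 0.07 ]
(260, 285) [0.492 0.224 0.004]
(275, 260) [0.534 0.183 0.071]
(370, 262) [0.534 0.    0.084]
(445, 240) [ 0.591 -0.149  0.026]
(468, 262) [ 0.542 -0.191  0.069]
```

Call:
arm_command(
  commands=[
    {"translation": [0,0,0],"dr": [0,0,-0.9125],"jaw": 1},
    {"translation": [0,0,0],"dr": [0,0,-0.9125],"jaw": 1},
    {"translation": [0,0,0],"dr": [0,0,-0.9125],"jaw": 1},
    {"translation": [0,0,0],"dr": [0,0,-0.9125],"jaw": 1},
    {"translation": [-0.2,-1,0],"dr": [0,0,0],"jaw": 1},
    {"translation": [-0.2,-1,0],"dr": [0,0,0],"jaw": 1},
    {"translation": [-0.2,-1,0],"dr": [0,0,0],"jaw": 1},
    {"translation": [-0.2,-1,0],"dr": [0,0,0],"jaw": 1},
    {"translation": [-0.2,-1,0],"dr": [0,0,0],"jaw": 1},
    {"translation": [-0.2,-1,0],"dr": [0,0,0],"jaw": 1},
    {"translation": [-0.2,-1,0],"dr": [0,0,0],"jaw": 1},
    {"translation": [-0.2,-1,0],"dr": [0,0,0],"jaw": 1},
  ],
)

```text
time_s: 1.1
position: [0.2412, 0.3994, 0.2034]
tcp_rot: [[-0.997, -0.082, -0.0], [-0.082, 0.997, -0.001], [0.0, -0.001, -1.0]]
force: [0.1, -0.4, 0.1]
opening: 0.17
```

```bash
python3 -c "
from h import *
plan([.5,.25,.204],184.7)"
```

```text
t 1.1 pos [0.2412 0.3994 0.2034] F [ 0.1 -0.4  0.1] open 0.17 yaw -175.31 toolz [-4.e-04 -5.e-04 -1.e+00]
units: [-9.831 -6.804 -0.026] mm [-245.8 -170.1   -0.6]
dr z units -0.0024355100569740293
```

Call:
arm_command(
  commands=[
    {"translation": [-1,-0.68,0],"dr": [0,0,0],"jaw": 1},
    {"translation": [-1,-0.68,0],"dr": [0,0,0],"jaw": 1},
    {"translation": [-1,-0.68,0],"dr": [0,0,0],"jaw": 1},
    {"translation": [-1,-0.68,0],"dr": [0,0,0],"jaw": 1},
    {"translation": [-1,-0.68,0],"dr": [0,0,0],"jaw": 1},
    {"translation": [-1,-0.68,0],"dr": [0,0,0],"jaw": 1},
    {"translation": [-1,-0.68,0],"dr": [0,0,0],"jaw": 1},
    {"translation": [-1,-0.68,0],"dr": [0,0,0],"jaw": 1},
    {"translation": [-1,-0.68,0],"dr": [0,0,0],"jaw": 1},
    {"translation": [-1,-0.68,0],"dr": [0,0,0],"jaw": 1},
    {"translation": [0,0,0],"dr": [0,0,0],"jaw": 1},
    {"translation": [0,0,0],"dr": [0,0,0],"jaw": 1},
  ],
)

```text
time_s: 2.1
position: [0.5052, 0.2507, 0.2031]
tcp_rot: [[-0.997, -0.079, -0.001], [-0.079, 0.997, -0.0], [0.001, 0.0, -1.0]]
force: [-0.1, 0.5, -0.0]
opening: 0.006
```

```bash
cat >> h.py <<'E'
def wrist(name):
    s=read_state();p,d=capture("wrist")
    np.savez(name+".npz",p=p,d=d,pos=s['position'],rot=s['tcp_rot'])
    cv2.imwrite(f"pics/{name}.png",cv2.resize(p[:,:,::-1],None,fx=1.5,fy=1.5,interpolation=cv2.INTER_CUBIC))
def wray(name,uv,z):
    f=np.load(name+".npz");m=camera_model("wrist");K=m['intrinsics'];M=np.array(m['mount'])
    a=np.array([uv[0]-K[0,2],uv[1]-K[1,2]]);r=np.hypot(*a);th=r/K[0,0]
    d=np.array([*(np.sin(th)*a/max(r,1e-9)),np.cos(th)])
    R=f['rot'];d=R@M[:3,:3]@d;o=R@M[:3,3]+f['pos']
    return o+d*(z-o[2])/d[2]
E
python3 -c "
from h import *
wrist('w1')
plan([.628,.2583,.115],184.7)"
```

```text
t 2.15 pos [0.5037 0.2513 0.203 ] F [-0.5 -0.  -0.4] open 0.003 yaw -175.41 toolz [-2.2e-03 -2.0e-04 -1.0e+00]
units: [-4.987 -0.12   3.507] mm [-124.7   -3.    87.7]
dr z units -0.018582239491896264
```

View pics/w1.png

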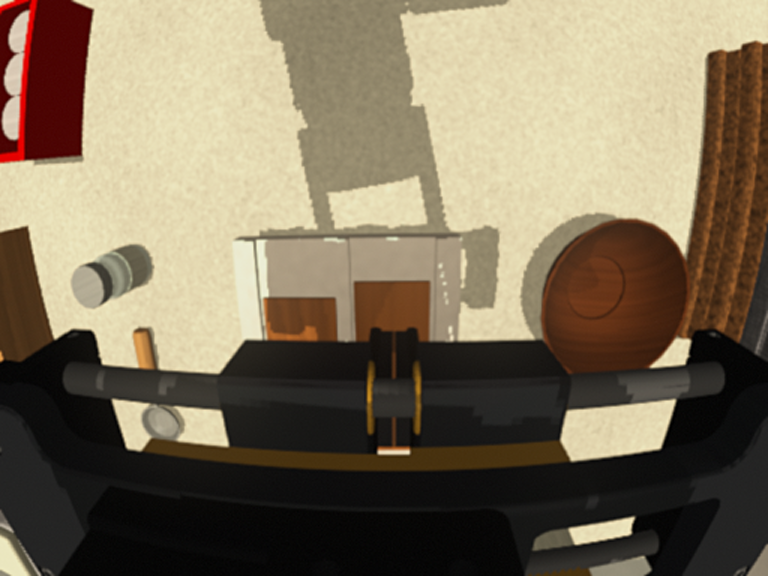

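```bash
python3 -c "
from h import *
np.set_printoptions(precision=4,suppress=True)
for q,z in [((355,281),.074),((430,281),.074),((264,297),.074),((337,298),.074),((258,238),.07),((349,237),.07),((435,236),.07),((349,237),.076),((235,239),.076),((462,236),.076)]: print(q,z,wray('w1',(q[0]/1.5-.17,q[1]/1.5-.17),z))
"
```

```text
(355, 281) 0.074 [0.5195 0.224  0.074 ]
(430, 281) 0.074 [0.5152 0.2784 0.074 ]
(264, 297) 0.074 [0.5374 0.1555 0.074 ]
(337, 298) 0.074 [0.5335 0.2114 0.074 ]
(258, 238) 0.07 [0.4933 0.1495 0.07  ]
(349, 237) 0.07 [0.4882 0.2175 0.07  ]
(435, 236) 0.07 [0.4826 0.2791 0.07  ]
(349, 237) 0.076 [0.4871 0.2181 0.076 ]
(235, 239) 0.076 [0.4939 0.1334 0.076 ]
(462, 236) 0.076 [0.4799 0.2976 0.076 ]
```

Call:
arm_command(
  commands=[
    {"translation": [-1,-0.02,0],"dr": [0,0,0],"jaw": 1},
    {"translation": [-1,-0.02,0],"dr": [0,0,0],"jaw": 1},
    {"translation": [-1,-0.02,0],"dr": [0,0,0],"jaw": 1},
    {"translation": [-1,-0.02,0],"dr": [0,0,0],"jaw": 1},
    {"translation": [-1,-0.02,0],"dr": [0,0,0],"jaw": 1},
    {"translation": [0,0,1],"dr": [0,0,0],"jaw": 1},
    {"translation": [0,0,1],"dr": [0,0,0],"jaw": 1},
    {"translation": [0,0,1],"dr": [0,0,0],"jaw": 1},
    {"translation": [0,0,1],"dr": [0,0,0],"jaw": 1},
    {"translation": [0,0,0.3],"dr": [0,0,0],"jaw": 1},
    {"translation": [0,0,0],"dr": [0,0,0],"jaw": 1},
    {"translation": [0,0,0],"dr": [0,0,0],"jaw": 1},
  ],
)

```text
time_s: 3.15
position: [0.6285, 0.2602, 0.0965]
tcp_rot: [[-0.997, -0.082, -0.0], [-0.082, 0.997, 0.0], [0.0, 0.0, -1.0]]
force: [-0.2, 0.5, -0.3]
opening: 0.006
```

```bash
python3 -c "
from h import *
plan([.628,.2575,.083],184.7)"
```

```text
t 3.15 pos [0.6285 0.2602 0.0965] F [-0.2  0.5 -0.3] open 0.006 yaw -175.27 toolz [-4.e-04  0.e+00 -1.e+00]
units: [ 0.028 -0.108  0.54 ] mm [ 0.7 -2.7 13.5]
dr z units 0.005132516345819719
```

Call:
arm_command(
  commands=[
    {"translation": [0,-0.08,0.2],"dr": [0,0,0],"jaw": 1},
    {"translation": [0,0,0.2],"dr": [0,0,0],"jaw": 1},
    {"translation": [0,0,0.08],"dr": [0,0,0],"jaw": 1},
    {"translation": [0,0,0.03],"dr": [0,0,0],"jaw": 1},
    {"translation": [0,0,0],"dr": [0,0,0],"jaw": 1},
  ],
)

```text
time_s: 3.57
position: [0.6293, 0.2574, 0.0836]
tcp_rot: [[-0.997, -0.081, 0.0], [-0.081, 0.997, 0.0], [-0.0, 0.0, -1.0]]
force: [1.0, -0.1, -0.3]
opening: 0.006
```

Call:
arm_command(
  commands=[
    {"translation": [0,0,0.03],"dr": [0,0,0],"jaw": 1},
    {"translation": [0,0,0.03],"dr": [0,0,0],"jaw": 1},
    {"translation": [0,0,0],"dr": [0,0,0],"jaw": 1},
  ],
)

```text
time_s: 3.82
position: [0.6293, 0.2574, 0.0819]
tcp_rot: [[-0.997, -0.081, 0.0], [-0.081, 0.997, 0.0], [-0.0, 0.0, -1.0]]
force: [-0.1, -0.3, 0.1]
opening: 0.003
```

Call:
arm_command(
  commands=[
    {"translation": [0,0,0.02],"dr": [0,0,0],"jaw": 1},
    {"translation": [0,0,0.02],"dr": [0,0,0],"jaw": 1},
    {"translation": [0,0,0],"dr": [0,0,0],"jaw": 1},
  ],
)

```text
time_s: 4.07
position: [0.6292, 0.2574, 0.0808]
tcp_rot: [[-0.997, -0.081, -0.0], [-0.081, 0.997, -0.0], [0.0, -0.0, -1.0]]
force: [0.6, 0.2, -0.6]
opening: 0.004
```

Call:
arm_command(
  commands=[
    {"translation": [0,0,0.02],"dr": [0,0,0],"jaw": 1},
    {"translation": [0,0,0.02],"dr": [0,0,0],"jaw": 1},
    {"translation": [0,0,0],"dr": [0,0,0],"jaw": 1},
  ],
)

```text
time_s: 4.32
position: [0.6291, 0.2574, 0.0798]
tcp_rot: [[-0.997, -0.081, -0.0], [-0.081, 0.997, -0.0], [0.0, -0.0, -1.0]]
force: [-0.2, 0.7, 0.1]
opening: 0.006
```

Call:
arm_command(
  commands=[
    {"translation": [0,0,0.02],"dr": [0,0,0],"jaw": 1},
    {"translation": [0,0,0.02],"dr": [0,0,0],"jaw": 1},
    {"translation": [0,0,0],"dr": [0,0,0],"jaw": 1},
  ],
)

```text
time_s: 4.57
position: [0.6291, 0.2574, 0.0788]
tcp_rot: [[-0.997, -0.081, -0.0], [-0.081, 0.997, -0.0], [0.0, -0.0, -1.0]]
force: [-0.0, 0.0, -0.2]
opening: 0.005
```

Call:
arm_command(
  commands=[
    {"translation": [0,0,0.02],"dr": [0,0,0],"jaw": 1},
    {"translation": [0,0,0.02],"dr": [0,0,0],"jaw": 1},
    {"translation": [0,0,0],"dr": [0,0,0],"jaw": 1},
  ],
)

```text
time_s: 4.82
position: [0.6292, 0.2574, 0.0778]
tcp_rot: [[-0.997, -0.081, -0.0], [-0.081, 0.997, -0.0], [0.0, -0.0, -1.0]]
force: [0.1, 0.5, -0.1]
opening: 0.009
```

```bash
python3 -c "
from h import *
plan([.628,.2575,.083],184.7)
wrist('w2')
p,d=capture('scene'); cv2.imwrite('pics/s2.png',cv2.resize(p[100:230,270:410,::-1],None,fx=4.5,fy=4.5,interpolation=cv2.INTER_CUBIC))"
```

```text
t 4.82 pos [0.6292 0.2574 0.0778] F [ 0.1  0.5 -0.1] open 0.009 yaw -175.33 toolz [-2.e-04 -1.e-04 -1.e+00]
units: [ 0.046  0.007 -0.209] mm [ 1.2  0.2 -5.2]
dr z units -0.005572026010857674
```

View pics/s2.png

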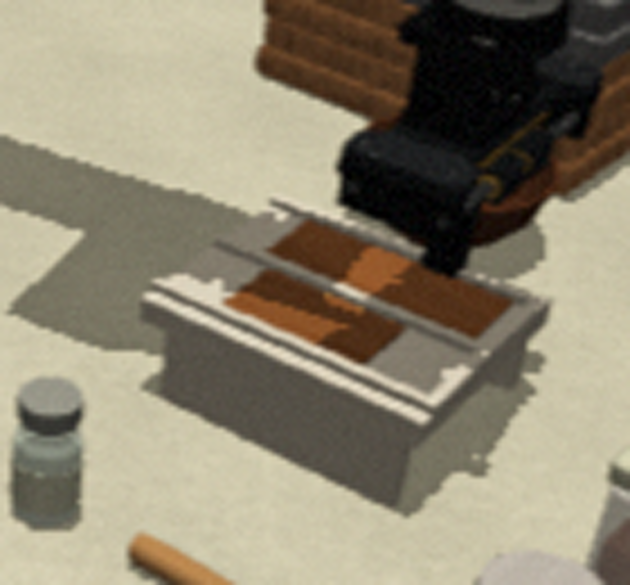

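```bash
python3 -c "
from h import *
m=camera_model('scene');K=m['intrinsics'];T=np.linalg.inv(np.array(m['pose']))
def pr(p):
    q=K@(T[:3,:3]@np.array(p)+T[:3,3]);q=q[:2]/q[2];return ((q-[270,100])*4.5).round(1)
for z in (.07,.074,.08,.085,.09): print(z,pr([.629,.257,z]), pr([.629-.0095,.257-.015,z]), pr([.629+.0095,.257-.015,z]))
for p in [(.5174,.2512),(.5195,.224),(.5152,.278),(.669,.234),(.664,.289)]: print(p,pr([*p,.074]))
"
```

```text
0.07 [431.8 301.1] [405.6 304.2] [431.5 316.6]
0.074 [432.9 295.9] [406.7 298.9] [432.7 311.3]
0.08 [434.7 287.9] [408.4 291. ] [434.5 303.3]
0.085 [436.1 281.3] [409.8 284.4] [435.9 296.6]
0.09 [437.6 274.6] [411.1 277.7] [437.4 289.9]
(0.5174, 0.2512) [283.8 231.6]
(0.5195, 0.224) [261.4 247.9]
(0.5152, 0.278) [305.1 215.9]
(0.669, 0.234) [468.5 336.8]
(0.664, 0.289) [509.  298.8]
```

View pics/w2.png

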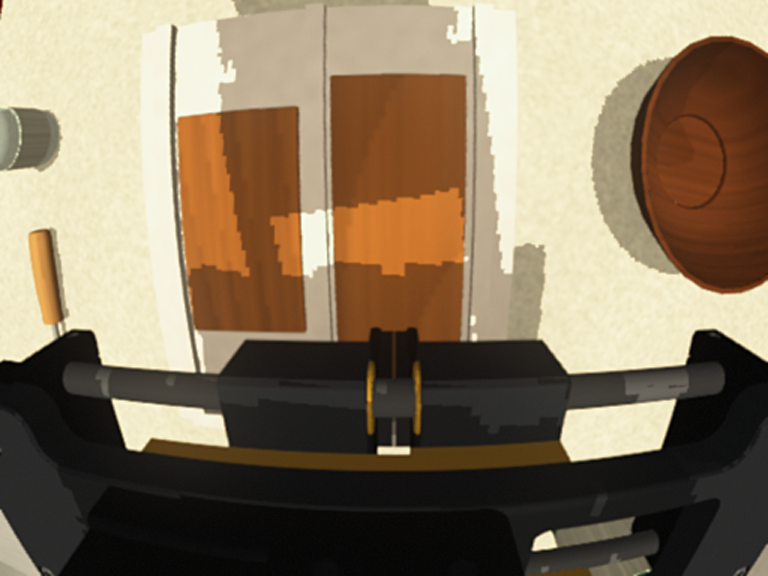

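```bash
python3 -c "
from h import *
m=camera_model('wrist');K=m['intrinsics'];M=np.linalg.inv(np.array(m['mount']))
for zt in (-.06,-.04,-.02,-.01,0,.008,.02):
  for x in (.0095,-.0095):
    q=M[:3,:3]@np.array([x,0.0,zt])+M[:3,3];th=np.arctan2(np.hypot(q[0],q[1]),q[2]);a=q[:2]/np.hypot(q[0],q[1])*th*K[0,0]
    print(zt,x,((a+[K[0,2],K[1,2]])*1.5).round(1))
f=np.load('w2.npz');d=f['d']
for v in range(205,310,6): print(v,d[v,255],d[v,262],d[v,270])
"
python3 - <<'E'
import cv2,numpy as np
p=np.load('w2.npz')['p'][:,:,::-1]
cv2.imwrite('pics/w2c.png',cv2.resize(p[200:310,200:330],None,fx=5,fy=5,interpolation=cv2.INTER_CUBIC))
E
```

```text
-0.06 0.0095 [392.2 379.3]
-0.06 -0.0095 [392.2 429.5]
-0.04 0.0095 [392.3 352.2]
-0.04 -0.0095 [392.4 398.7]
-0.02 0.0095 [392.4 330.7]
-0.02 -0.0095 [392.5 373.6]
-0.01 0.0095 [392.5 321.6]
-0.01 -0.0095 [392.5 362.8]
0 0.0095 [392.5 313.3]
0 -0.0095 [392.6 353. ]
0.008 0.0095 [392.6 307.3]
0.008 -0.0095 [392.6 345.7]
0.02 0.0095 [392.6 299. ]
0.02 -0.0095 [392.6 335.8]
205 0.19530785 0.19532749 0.19638951
211 0.19749264 0.197073 0.19668075
217 0.19813699 0.1968108 0.19788077
223 0.16986251 0.16998841 0.17098202
229 0.16246127 0.16169278 0.16131067
235 0.15519403 0.15448216 0.15463777
241 0.14704293 0.0 0.14757583
247 0.14031023 0.15321651 0.1414725
253 0.08830769 0.087123334 0.08768213
259 0.08428976 0.08483476 0.08450013
265 0.08296952 0.08334027 0.084646
271 0.08507671 0.08463179 0.084389865
277 0.08591774 0.086980574 0.0868322
283 0.12913035 0.13412867 0.12981537
289 0.1302043 0.1346879 0.1309076
295 0.13154787 0.30063283 0.13233341
301 0.304696 0.30377704 0.3055029
307 0.07585752 0.07616257 0.07564607
```

View pics/w2c.png

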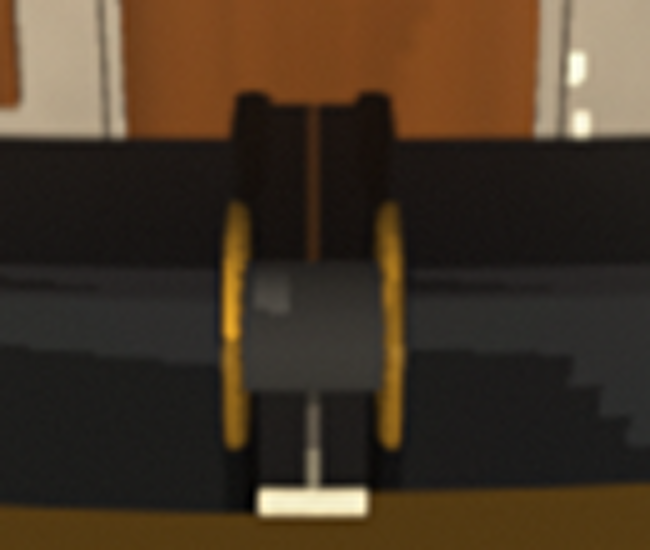

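```bash
python3 -c "
from h import *
m=camera_model('wrist');K=m['intrinsics'];M=np.array(m['mount'])
f=np.load('w2.npz');d=f['d']
def P(u,v):
    a=np.array([u-K[0,2],v-K[1,2]]);r=np.hypot(*a);th=r/K[0,0];q=np.array([*(np.tan(th)*a/r),1.])*d[v,u]
    return M[:3,:3]@q+M[:3,3]
for v in (200,205,211,217,219,220,221,222,223,224,226,229,235,241,247,250): print(v,P(255,v).round(4),P(249,v).round(4))
print(P(255,100).round(4),P(255,140).round(4))
"

```

```text
200 [ 0.0148 -0.0044  0.0023] [ 0.0147 -0.0083  0.0026]
205 [ 0.0113 -0.0044  0.0026] [ 0.0115 -0.0083  0.0019]
211 [ 0.0067 -0.0045  0.0036] [ 0.0069 -0.0084  0.0029]
217 [ 0.0026 -0.0045  0.0031] [ 0.0027 -0.0085  0.0027]
219 [ 0.0015 -0.0045  0.0023] [ 0.0106 -0.0074 -0.0205]
220 [ 0.0008 -0.0045  0.0023] [ 0.0106 -0.0073 -0.0221]
221 [ 0.0095 -0.0039 -0.0209] [ 0.0107 -0.0073 -0.0238]
222 [ 0.0096 -0.0038 -0.0226] [ 0.0112 -0.0071 -0.0265]
223 [ 0.0097 -0.0038 -0.0243] [ 0.0111 -0.0071 -0.0276]
224 [ 0.0097 -0.0038 -0.0258] [ 0.0109 -0.007  -0.0287]
226 [ 0.0094 -0.0037 -0.028 ] [ 0.0116 -0.0068 -0.0332]
229 [ 0.0094 -0.0036 -0.0321] [ 0.011  -0.0067 -0.0359]
235 [ 0.0092 -0.0034 -0.0397] [ 0.0105 -0.0065 -0.0425]
241 [ 0.0098 -0.0033 -0.048 ] [ 0.011  -0.0061 -0.0505]
247 [ 0.01   -0.0031 -0.055 ] [ 0.0331 -0.0037 -0.0998]
250 [ 0.0091 -0.0031 -0.0565] [ 0.0321 -0.0037 -0.0999]
[ 0.079  -0.0041  0.0032] [ 0.0539 -0.0042  0.003 ]
```

Call:
arm_command(
  commands=[
    {"translation": [0,0,0.3],"dr": [0,0,0],"jaw": 1},
    {"translation": [0,0,0.26],"dr": [0,0,0],"jaw": 1},
    {"translation": [0,0,0.12],"dr": [0,0,0],"jaw": 1},
    {"translation": [0,0,0],"dr": [0,0,0],"jaw": 1},
  ],
)

```text
time_s: 5.25
position: [0.6281, 0.2571, 0.0592]
tcp_rot: [[-0.997, -0.081, -0.003], [-0.081, 0.997, -0.001], [0.003, -0.0, -1.0]]
force: [0.3, -0.2, 0.4]
opening: 0.006
```

Call:
arm_command(
  commands=[
    {"translation": [0,0,0.02],"dr": [0,0,0],"jaw": 1},
    {"translation": [0,0,0.02],"dr": [0,0,0],"jaw": 1},
    {"translation": [0,0,0],"dr": [0,0,0],"jaw": 1},
  ],
)

```text
time_s: 5.5
position: [0.6294, 0.2574, 0.0599]
tcp_rot: [[-0.997, -0.081, 0.0], [-0.081, 0.997, 0.0], [-0.0, 0.0, -1.0]]
force: [-0.1, -0.4, 0.1]
opening: 0.005
```

Call:
arm_command(
  commands=[
    {"translation": [0,0,0.04],"dr": [0,0,0],"jaw": 1},
    {"translation": [0,0,0.03],"dr": [0,0,0],"jaw": 1},
    {"translation": [0,0,0],"dr": [0,0,0],"jaw": 1},
  ],
)

```text
time_s: 5.75
position: [0.6292, 0.2574, 0.0581]
tcp_rot: [[-0.997, -0.081, -0.0], [-0.081, 0.997, -0.0], [0.0, -0.0, -1.0]]
force: [-0.0, -0.3, -0.0]
opening: 0.003
```

Call:
arm_command(
  commands=[
    {"translation": [0,0,0.02],"dr": [0,0,0],"jaw": 1},
    {"translation": [0,0,0.02],"dr": [0,0,0],"jaw": 1},
    {"translation": [0,0,0],"dr": [0,0,0],"jaw": 1},
  ],
)

```text
time_s: 6.0
position: [0.6292, 0.2574, 0.0571]
tcp_rot: [[-0.997, -0.081, -0.0], [-0.081, 0.997, -0.0], [0.0, -0.0, -1.0]]
force: [-0.1, 0.4, 0.3]
opening: 0.004
```

Call:
arm_command(
  commands=[
    {"translation": [0,0,0.02],"dr": [0,0,0],"jaw": 1},
    {"translation": [0,0,0.02],"dr": [0,0,0],"jaw": 1},
    {"translation": [0,0,0],"dr": [0,0,0],"jaw": 1},
  ],
)

```text
time_s: 6.25
position: [0.6292, 0.2574, 0.056]
tcp_rot: [[-0.997, -0.081, -0.0], [-0.081, 0.997, -0.0], [0.0, -0.0, -1.0]]
force: [0.3, -0.9, -0.3]
opening: 0.004
```

Call:
arm_command(
  commands=[
    {"translation": [0,0,0.02],"dr": [0,0,0],"jaw": 1},
    {"translation": [0,0,0.02],"dr": [0,0,0],"jaw": 1},
    {"translation": [0,0,0],"dr": [0,0,0],"jaw": 1},
  ],
)

```text
time_s: 6.5
position: [0.6293, 0.2574, 0.0556]
tcp_rot: [[-0.997, -0.081, 0.0], [-0.081, 0.997, -0.0], [-0.0, -0.0, -1.0]]
force: [-0.4, 0.7, 3.7]
opening: 0.008
```

```bash
cat >> h.py <<'E'
def wP(name,u,v):
    m=camera_model('wrist');K=m['intrinsics'];M=np.array(m['mount']);d=np.load(name+'.npz')['d']
    a=np.array([u-K[0,2],v-K[1,2]]);r=np.hypot(*a);th=r/K[0,0];q=np.array([*(np.tan(th)*a/r),1.])*d[v,u]
    return M[:3,:3]@q+M[:3,3]
E
python3 -c "
from h import *
plan([.628,.2575,.083],184.7)
wrist('w3')
for v in (190,200,205,211,215,217,219,220,221,222,223,224,226,229): print(v,wP('w3',255,v).round(4),wP('w3',249,v).round(4))
"

```

```text
t 6.5 pos [0.6293 0.2574 0.0556] F [-0.4  0.7  3.7] open 0.008 yaw -175.33 toolz [ 2.e-04 -0.e+00 -1.e+00]
units: [ 0.051  0.007 -1.096] mm [  1.3   0.2 -27.4]
dr z units -0.005066964822844966
190 [ 0.0281 -0.0038 -0.0197] [ 0.0281 -0.0072 -0.0199]
200 [ 0.0222 -0.0038 -0.0199] [ 0.0219 -0.0073 -0.0193]
205 [ 0.019  -0.0038 -0.0196] [ 0.0187 -0.0073 -0.0189]
211 [ 0.0153 -0.0039 -0.0197] [ 0.0151 -0.0074 -0.0192]
215 [ 0.013  -0.0039 -0.0201] [ 0.0125 -0.0074 -0.0189]
217 [ 0.0117 -0.0039 -0.02  ] [ 0.0117 -0.0074 -0.0201]
219 [ 0.0102 -0.0039 -0.0194] [ 0.0112 -0.0073 -0.0219]
220 [ 0.0097 -0.0039 -0.0199] [ 0.0107 -0.0073 -0.0222]
221 [ 0.0091 -0.0039 -0.0198] [ 0.0114 -0.0072 -0.0255]
222 [ 0.0096 -0.0038 -0.0225] [ 0.0107 -0.0072 -0.0254]
223 [ 0.0094 -0.0038 -0.0236] [ 0.0108 -0.0071 -0.0269]
224 [ 0.0095 -0.0038 -0.0252] [ 0.0111 -0.007  -0.0293]
226 [ 0.01   -0.0037 -0.0293] [ 0.011  -0.0069 -0.0317]
229 [ 0.0095 -0.0036 -0.0323] [ 0.0105 -0.0068 -0.0347]
```

Call:
arm_command(
  commands=[
    {"translation": [0,0,0.024],"dr": [0,0,0],"jaw": 1},
    {"translation": [0,0,0],"dr": [0,0,0],"jaw": 1},
  ],
)

```text
time_s: 6.72
position: [0.6293, 0.2574, 0.0556]
tcp_rot: [[-0.997, -0.081, 0.0], [-0.081, 0.997, -0.0], [-0.0, -0.0, -1.0]]
force: [-2.3, 0.3, 5.8]
opening: 0.007
```

Call:
arm_command(
  commands=[
    {"translation": [0,0,0.016],"dr": [0,0,0],"jaw": 1},
    {"translation": [0.1,0,0],"dr": [0,0,0],"jaw": 1},
    {"translation": [0.1,0,0],"dr": [0,0,0],"jaw": 1},
    {"translation": [0.1,0,0],"dr": [0,0,0],"jaw": 1},
    {"translation": [0.1,0,0],"dr": [0,0,0],"jaw": 1},
  ],
)

```text
time_s: 7.13
position: [0.622, 0.257, 0.0556]
tcp_rot: [[-0.997, -0.081, 0.006], [-0.081, 0.997, 0.001], [-0.006, 0.001, -1.0]]
force: [3.5, 0.3, 7.3]
opening: 0.005
```

```bash
python3 -c "
from h import *
plan([.628,.2575,.0556],184.7)
wrist('w4')
"

```

```text
t 7.13 pos [0.622  0.257  0.0556] F [3.5 0.3 7.3] open 0.005 yaw -175.34 toolz [ 0.0064  0.0013 -1.    ]
units: [-0.241 -0.001 -0.   ] mm [-6. -0. -0.]
dr z units -0.00748904885540469
```

View pics/w4.png

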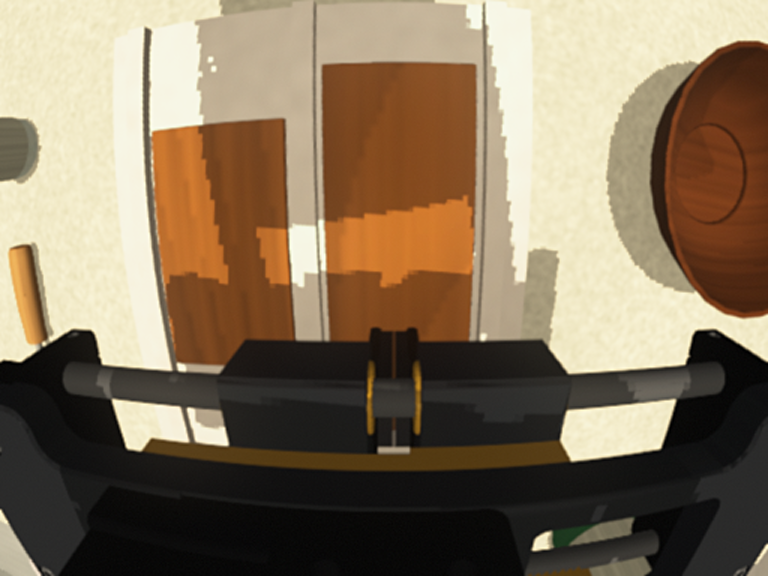

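View pics/w3.png

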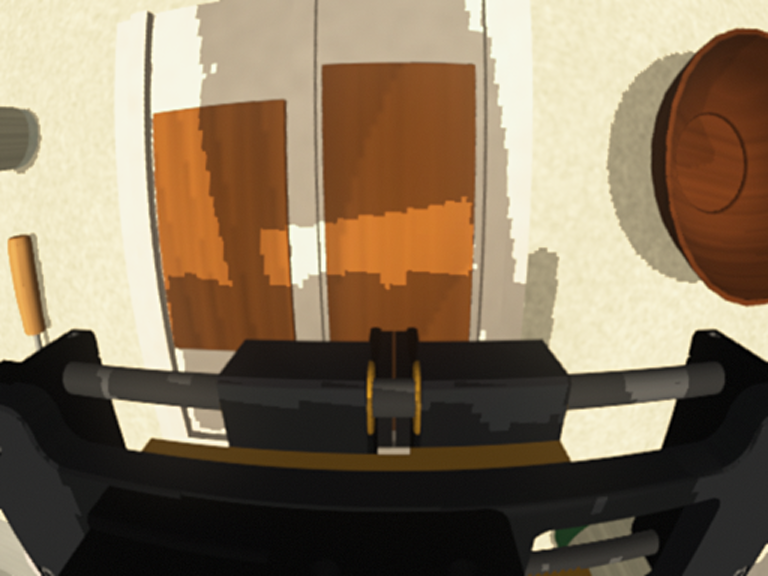

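Call:
arm_command(
  commands=[
    {"translation": [0.1,0,0],"dr": [0,0,0],"jaw": 1},
    {"translation": [0.12,0,0],"dr": [0,0,0],"jaw": 1},
    {"translation": [0.12,0,0],"dr": [0,0,0],"jaw": 1},
    {"translation": [0.12,0,0],"dr": [0,0,0],"jaw": 1},
    {"translation": [0.12,0,0],"dr": [0,0,0],"jaw": 1},
    {"translation": [0.12,0,0],"dr": [0,0,0],"jaw": 1},
    {"translation": [0.12,0,0],"dr": [0,0,0],"jaw": 1},
    {"translation": [0.12,0,0],"dr": [0,0,0],"jaw": 1},
    {"translation": [0.12,0,0],"dr": [0,0,0],"jaw": 1},
  ],
)

```text
time_s: 7.93
position: [0.5957, 0.255, 0.0555]
tcp_rot: [[-0.997, -0.081, 0.007], [-0.081, 0.997, 0.001], [-0.007, 0.001, -1.0]]
force: [3.6, 1.2, 6.2]
opening: 0.006
```

```bash
python3 -c "
from h import *
plan([.628,.2575,.0556],184.7)
wrist('w5')
"

```

```text
t 7.93 pos [0.5957 0.255  0.0555] F [3.6 1.2 6.2] open 0.006 yaw -175.34 toolz [ 0.0066  0.0014 -1.    ]
units: [-1.297 -0.003  0.007] mm [-32.4  -0.1   0.2]
dr z units -0.007333566046156648
```

View pics/w5.png

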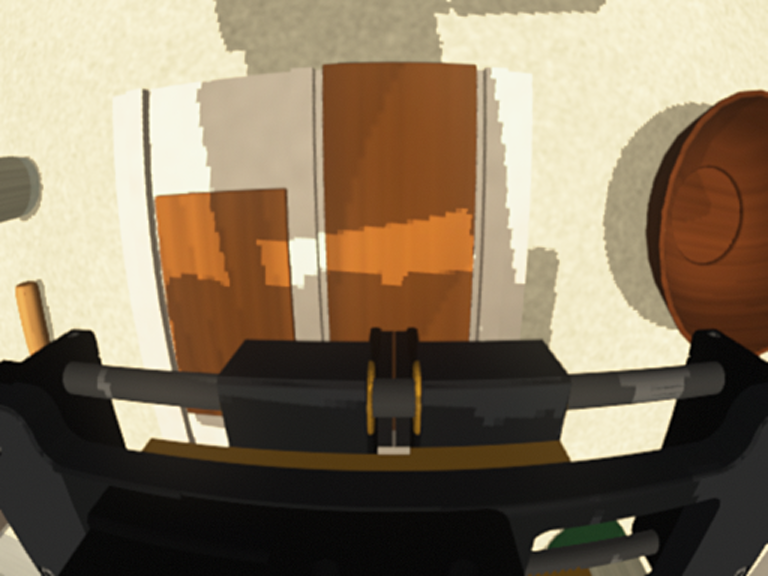

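Call:
arm_command(
  commands=[
    {"translation": [0.12,0,0],"dr": [0,0,0],"jaw": 1},
    {"translation": [0.12,0,0.004],"dr": [0,0,0],"jaw": 1},
    {"translation": [0.12,0,0],"dr": [0,0,0],"jaw": 1},
    {"translation": [0.12,0,0.004],"dr": [0,0,0],"jaw": 1},
    {"translation": [0.12,0,0],"dr": [0,0,0],"jaw": 1},
    {"translation": [0.12,0,0],"dr": [0,0,0],"jaw": 1},
    {"translation": [0.12,0,0],"dr": [0,0,0],"jaw": 1},
    {"translation": [0.12,0,0],"dr": [0,0,0],"jaw": 1},
    {"translation": [0.12,0,0],"dr": [0,0,0],"jaw": 1},
  ],
)

```text
time_s: 8.73
position: [0.5693, 0.2529, 0.0556]
tcp_rot: [[-0.997, -0.081, 0.008], [-0.081, 0.997, 0.002], [-0.008, 0.001, -1.0]]
force: [3.8, 0.6, 6.0]
opening: 0.005
```

Call:
arm_command(
  commands=[
    {"translation": [0.12,0,0.004],"dr": [0,0,0],"jaw": 1},
    {"translation": [0.12,0,0.004],"dr": [0,0,0],"jaw": 1},
    {"translation": [0.12,0,0],"dr": [0,0,0],"jaw": 1},
    {"translation": [0.12,0,0.004],"dr": [0,0,0],"jaw": 1},
    {"translation": [0.12,0,0],"dr": [0,0,0],"jaw": 1},
    {"translation": [0.12,0,0],"dr": [0,0,0],"jaw": 1},
    {"translation": [0.12,0,0],"dr": [0,0,0],"jaw": 1},
    {"translation": [0.08,0,0],"dr": [0,0,0],"jaw": 1},
    {"translation": [0,0,0],"dr": [0,0,0],"jaw": 1},
  ],
)

```text
time_s: 9.48
position: [0.5466, 0.2512, 0.0555]
tcp_rot: [[-0.997, -0.081, 0.008], [-0.081, 0.997, 0.002], [-0.009, 0.001, -1.0]]
force: [3.5, 0.1, 8.1]
opening: 0.008
```

```bash
python3 -c "
from h import *
plan([.628,.2575,.0556],184.7)
wrist('w6')
p,d=capture('top'); cv2.imwrite('pics/t6.png',cv2.resize(p[100:220,120:230,::-1],None,fx=5,fy=5,interpolation=cv2.INTER_CUBIC))
"

```

```text
t 9.48 pos [0.5466 0.2512 0.0555] F [3.5 0.1 8.1] open 0.008 yaw -175.34 toolz [ 0.0084  0.002  -1.    ]
units: [-3.264 -0.011  0.025] mm [-81.6  -0.3   0.6]
dr z units -0.006454573347241421
```

View pics/w6.png

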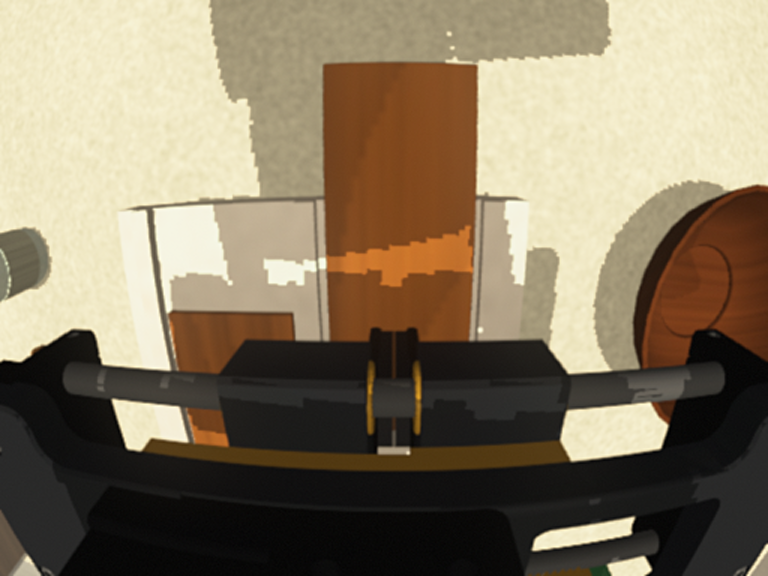

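View pics/t6.png

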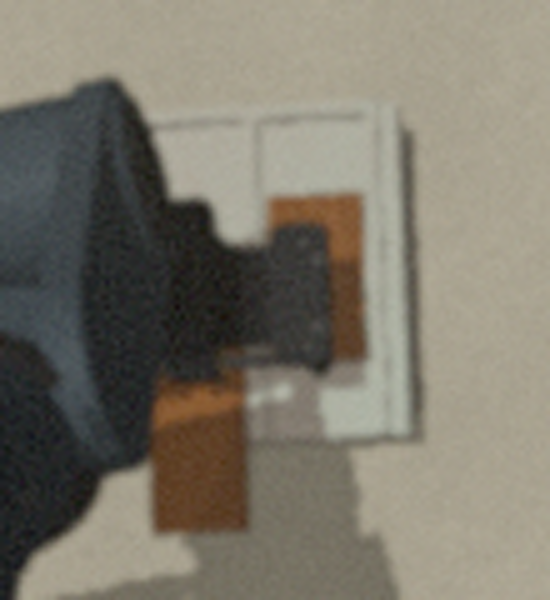

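Call:
arm_command(
  commands=[
    {"translation": [0,0,-0.2],"dr": [0,0,0],"jaw": 1},
    {"translation": [0,0,-0.8],"dr": [0,0,0],"jaw": 1},
    {"translation": [0,0,-1],"dr": [0,0,0],"jaw": 1},
    {"translation": [0,0,-1],"dr": [0,0,0],"jaw": 0.6},
    {"translation": [0,0,-0.5],"dr": [0,0,0],"jaw": 0.3},
    {"translation": [0.5,0,0],"dr": [0,0,0],"jaw": 0.2},
    {"translation": [1,0,0],"dr": [0,0,0],"jaw": 0.2},
    {"translation": [1,0,0],"dr": [0,0,0],"jaw": 0.2},
    {"translation": [1,0,0],"dr": [0,0,0],"jaw": 0.2},
    {"translation": [0.4,0,0],"dr": [0,0,0],"jaw": 0.2},
    {"translation": [0,0,0],"dr": [0,0,0],"jaw": 0.2},
    {"translation": [0,0,0],"dr": [0,0,0],"jaw": 0.2},
  ],
)

```text
time_s: 10.58
position: [0.4462, 0.2426, 0.1411]
tcp_rot: [[-0.997, -0.082, 0.0], [-0.082, 0.997, 0.0], [-0.0, 0.0, -1.0]]
force: [1.1, 0.4, 0.8]
opening: 0.604
```

```bash
python3 -c "
from h import *
plan([.628,.2575,.0556],184.7)
wrist('w7')
for q in [(324,63.5),(476,64.5)]: print(wray('w6',(q[0]/1.5-.17,q[1]/1.5-.17),.074))
p,d=capture('top');np.savez('t7.npz',p=p,d=d); cv2.imwrite('pics/t7.png',cv2.resize(p[100:220,120:230,::-1],None,fx=5,fy=5,interpolation=cv2.INTER_CUBIC))
"

```

```text
t 10.58 pos [0.4462 0.2426 0.1411] F [1.1 0.4 0.8] open 0.604 yaw -175.31 toolz [ 5.e-04  0.e+00 -1.e+00]
units: [-7.295e+00 -1.000e-03  3.424e+00] mm [-182.4   -0.    85.6]
dr z units -0.002100317240243991
[0.43749277 0.21736313 0.074     ]
[0.43313059 0.27218386 0.074     ]
```

View pics/w7.png

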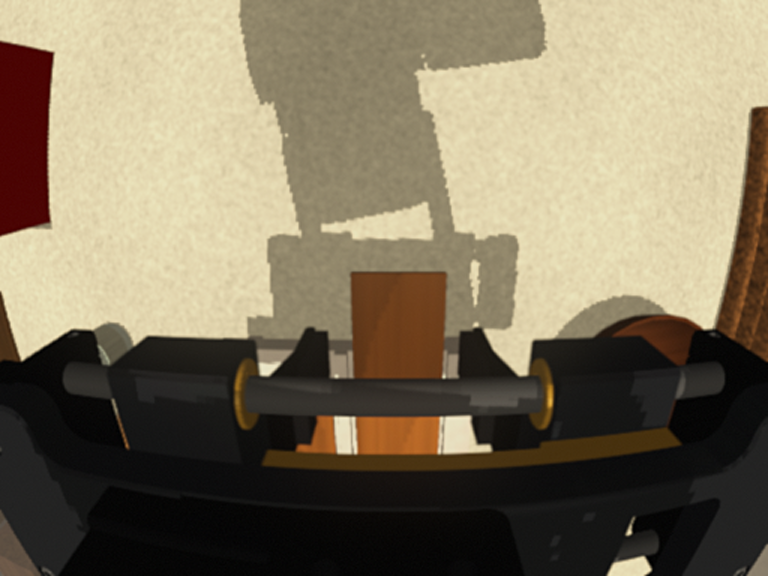

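View pics/t7.png

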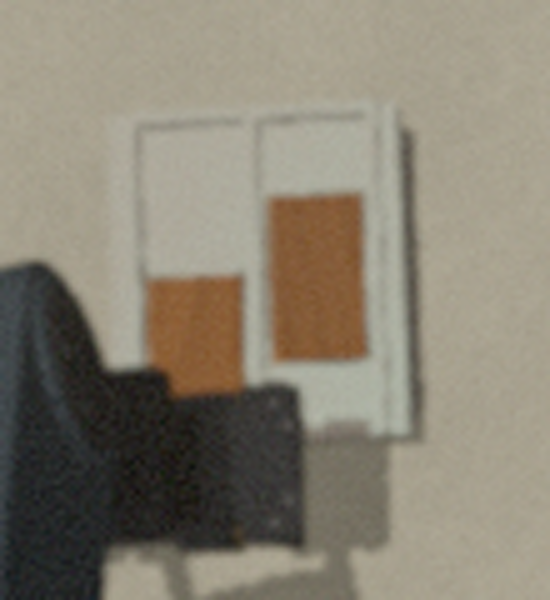

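Call:
arm_command(
  commands=[
    {"translation": [-0.06,0.12,0],"dr": [0,0,0],"jaw": 0},
    {"translation": [0,0,0],"dr": [0,0,0],"jaw": 0},
    {"translation": [0,0,0],"dr": [0,0,0],"jaw": 0},
    {"translation": [0,0,0.6],"dr": [0,0,0],"jaw": 0},
    {"translation": [0,0,0.8],"dr": [0,0,0],"jaw": 0},
    {"translation": [0,0,0],"dr": [0,0,0],"jaw": 0},
    {"translation": [0,0,0],"dr": [0,0,0],"jaw": 0},
    {"translation": [0,0,0],"dr": [0,0,0],"jaw": 0},
  ],
)

```text
time_s: 11.35
position: [0.4476, 0.2457, 0.1065]
tcp_rot: [[-0.997, -0.081, 0.0], [-0.081, 0.997, 0.0], [-0.0, 0.0, -1.0]]
force: [-0.4, -0.1, -0.4]
opening: 0.998
```

```bash
python3 -c "
from h import *
plan([.4473,.2457,.037],184.7)
wrist('w8')
"

```

```text
t 11.35 pos [0.4476 0.2457 0.1065] F [-0.4 -0.1 -0.4] open 0.998 yaw -175.34 toolz [ 4.e-04  1.e-04 -1.e+00]
units: [1.300e-02 2.000e-03 2.781e+00] mm [ 0.3  0.  69.5]
dr z units -0.006387449553282447
```

View pics/w8.png

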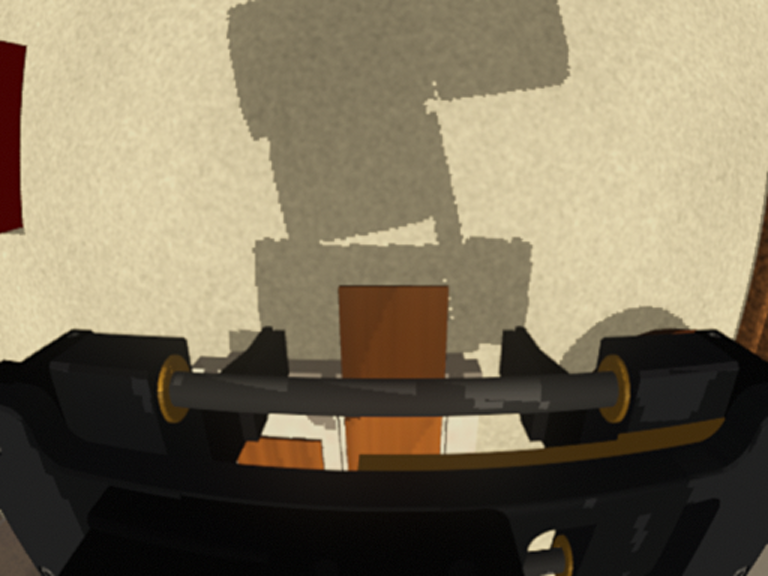

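Call:
arm_command(
  commands=[
    {"translation": [0,0,0.6],"dr": [0,0,0],"jaw": 0},
    {"translation": [0,0,0.6],"dr": [0,0,0],"jaw": 0},
    {"translation": [0,0,0.6],"dr": [0,0,0],"jaw": 0},
    {"translation": [0,0,0.6],"dr": [0,0,0],"jaw": 0},
    {"translation": [0,0,0.36],"dr": [0,0,0],"jaw": 0},
    {"translation": [0,0,0],"dr": [0,0,0],"jaw": 0},
    {"translation": [0,0,0],"dr": [0,0,0],"jaw": 0},
  ],
)

```text
time_s: 11.98
position: [0.4474, 0.2457, 0.0375]
tcp_rot: [[-0.997, -0.081, 0.0], [-0.081, 0.997, 0.0], [-0.0, 0.0, -1.0]]
force: [0.5, 0.1, 0.3]
opening: 0.998
```

```bash
python3 -c "
from h import *
plan([.4473,.2457,.037],184.7)
wrist('w9')
"

```

```text
t 11.98 pos [0.4474 0.2457 0.0375] F [0.5 0.1 0.3] open 0.998 yaw -175.33 toolz [ 2.e-04  1.e-04 -1.e+00]
units: [0.002 0.002 0.018] mm [0.  0.  0.5]
dr z units -0.0056993415330642465
```

View pics/w9.png

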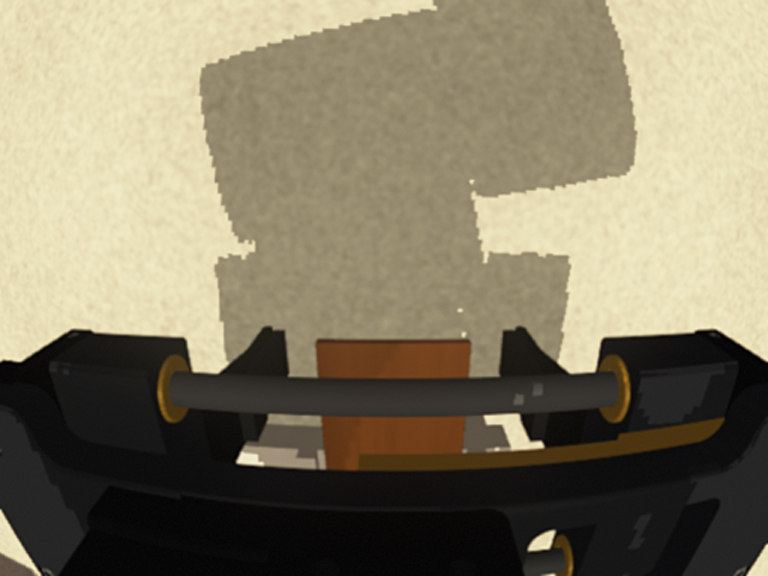

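Call:
arm_command(
  commands=[
    {"translation": [0,0,0],"dr": [0,0,0],"jaw": 0.3},
    {"translation": [0,0,0],"dr": [0,0,0],"jaw": 0.3},
    {"translation": [0,0,0],"dr": [0,0,0],"jaw": 0.32},
    {"translation": [0,0,0],"dr": [0,0,0],"jaw": 0.34},
    {"translation": [0,0,0],"dr": [0,0,0],"jaw": 0.4},
    {"translation": [0,0,0],"dr": [0,0,0],"jaw": 1},
    {"translation": [0,0,0],"dr": [0,0,0],"jaw": 1},
    {"translation": [0,0,0],"dr": [0,0,0],"jaw": 1},
    {"translation": [0,0,0],"dr": [0,0,0],"jaw": 1},
  ],
)

```text
time_s: 12.78
position: [0.4472, 0.2456, 0.0372]
tcp_rot: [[-0.997, -0.081, 0.0], [-0.081, 0.997, 0.0], [-0.0, 0.0, -1.0]]
force: [-0.6, 0.5, 1.1]
opening: 0.636
```

```bash
python3 -c "
from h import *
plan([.4473,.2457,.037],184.7)
wrist('w10')
p,d=capture('scene'); cv2.imwrite('pics/s10.png',cv2.resize(p[90:230,250:410,::-1],None,fx=4,fy=4,interpolation=cv2.INTER_CUBIC))
"

```

```text
t 12.78 pos [0.4472 0.2456 0.0372] F [-0.6  0.5  1.1] open 0.636 yaw -175.33 toolz [ 2.e-04  1.e-04 -1.e+00]
units: [-0.006  0.004  0.008] mm [-0.1  0.1  0.2]
dr z units -0.0053328826676875
```

View pics/w10.png

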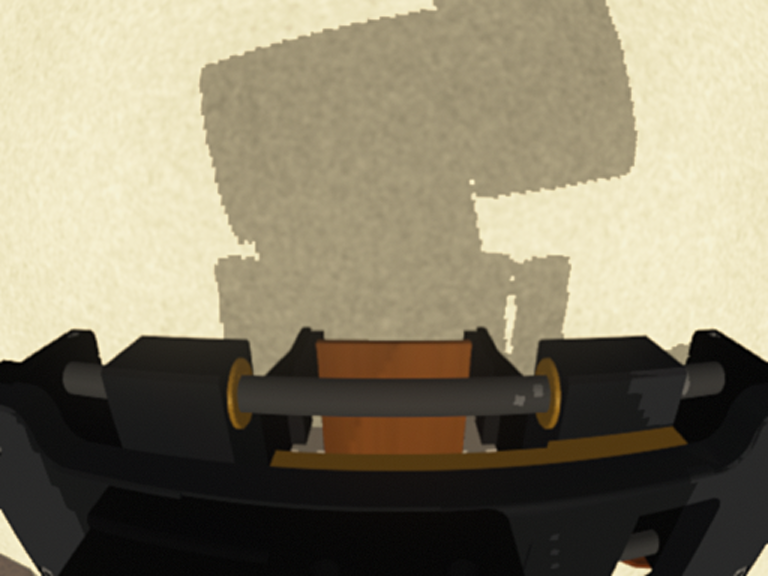

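View pics/s10.png

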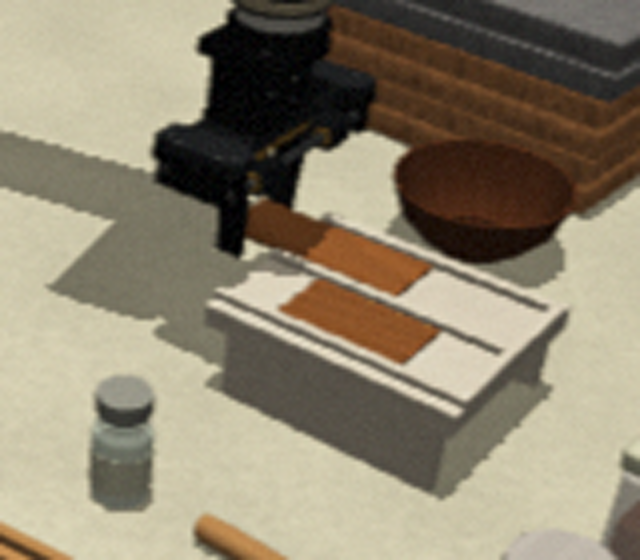

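Call:
arm_command(
  commands=[
    {"translation": [0,0,-0.1],"dr": [0,0,0],"jaw": 1},
    {"translation": [0,0,-0.2],"dr": [0,0,0],"jaw": 1},
    {"translation": [0,0,-0.3],"dr": [0,0,0],"jaw": 1},
    {"translation": [0,0,-0.4],"dr": [0,0,0],"jaw": 1},
    {"translation": [0,0,-0.5],"dr": [0,0,0],"jaw": 1},
    {"translation": [0,0,-0.5],"dr": [0,0,0],"jaw": 1},
    {"translation": [0,0,-0.5],"dr": [0,0,0],"jaw": 1},
    {"translation": [0,0,-0.5],"dr": [0,0,0],"jaw": 1},
    {"translation": [0,0,-0.2],"dr": [0,0,0],"jaw": 1},
    {"translation": [0,0,0],"dr": [0,0,0],"jaw": 1},
    {"translation": [0,0,0],"dr": [0,0,0],"jaw": 1},
  ],
)

```text
time_s: 13.8
position: [0.4471, 0.2456, 0.1176]
tcp_rot: [[-0.997, -0.081, 0.001], [-0.081, 0.997, 0.0], [-0.001, 0.0, -1.0]]
force: [0.6, -0.2, -0.7]
opening: 0.634
```

```bash
python3 -c "
from h import *
plan([.4473,.2457,.037],184.7)
wrist('w11')
p,d=capture('scene'); cv2.imwrite('pics/s11.png',cv2.resize(p[90:230,250:410,::-1],None,fx=4,fy=4,interpolation=cv2.INTER_CUBIC))
p,d=capture('top');np.savez('t11.npz',p=p,d=d); cv2.imwrite('pics/t11.png',cv2.resize(p[80:260,100:350,::-1],None,fx=3,fy=3,interpolation=cv2.INTER_CUBIC))
"

```

```text
t 13.8 pos [0.4471 0.2456 0.1176] F [ 0.6 -0.2 -0.7] open 0.634 yaw -175.33 toolz [ 9.e-04  2.e-04 -1.e+00]
units: [-0.004  0.004  3.225] mm [-0.1  0.1 80.6]
dr z units -0.005744871240816944
```

View pics/w11.png

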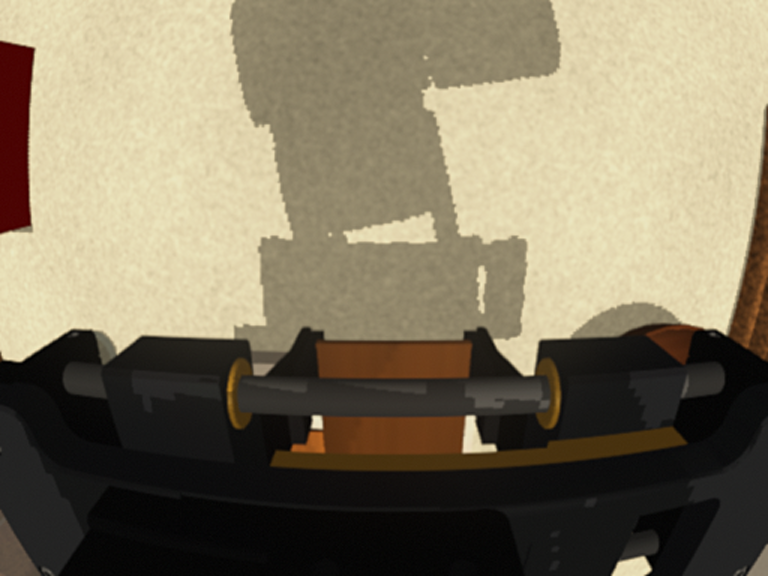

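View pics/s11.png

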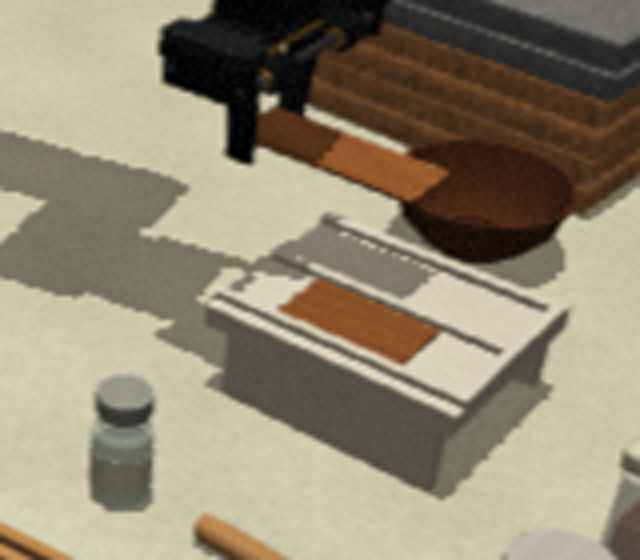

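View pics/t11.png

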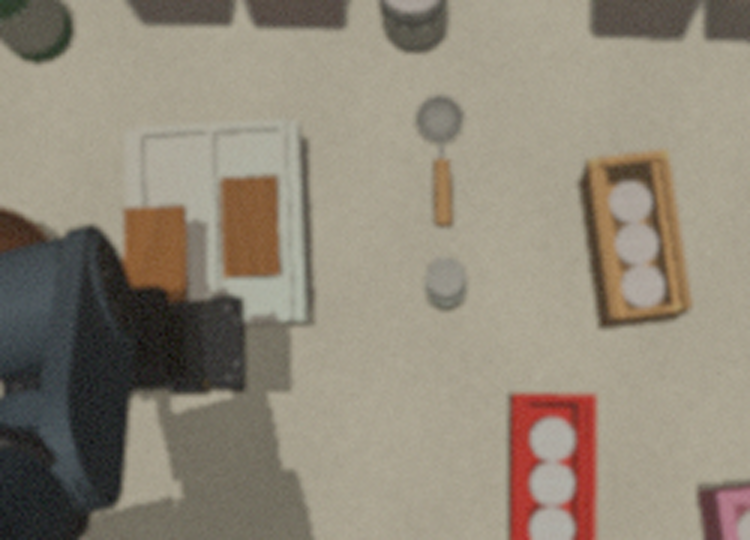

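Call:
arm_command(
  commands=[
    {"translation": [0,0,0],"dr": [0,0,-0.33],"jaw": 1},
    {"translation": [0,0,0],"dr": [0,0,-0.33],"jaw": 1},
    {"translation": [0,-0.3,0],"dr": [0,0,0],"jaw": 1},
    {"translation": [0,-0.6,0],"dr": [0,0,0],"jaw": 1},
    {"translation": [0,-0.9,0],"dr": [0,0,0],"jaw": 1},
    {"translation": [0,-0.9,0],"dr": [0,0,0],"jaw": 1},
    {"translation": [0,-0.9,0],"dr": [0,0,0],"jaw": 1},
    {"translation": [0,-0.9,0],"dr": [0,0,0],"jaw": 1},
    {"translation": [0.1,-0.9,0],"dr": [0,0,0],"jaw": 1},
    {"translation": [0.1,-0.9,0],"dr": [0,0,0],"jaw": 1},
    {"translation": [0.1,-0.9,0],"dr": [0,0,0],"jaw": 1},
    {"translation": [0.1,-0.9,0],"dr": [0,0,0],"jaw": 1},
  ],
)

```text
time_s: 14.95
position: [0.467, 0.0423, 0.1167]
tcp_rot: [[-0.989, -0.149, -0.001], [-0.149, 0.989, -0.0], [0.001, 0.0, -1.0]]
force: [0.7, 0.7, -0.4]
opening: 0.63
```

Call:
arm_command(
  commands=[
    {"translation": [0.1,-0.9,0],"dr": [0,0,0],"jaw": 1},
    {"translation": [0.1,-0.9,0],"dr": [0,0,0],"jaw": 1},
    {"translation": [0.1,-0.9,0],"dr": [0,0,0],"jaw": 1},
    {"translation": [0.1,-0.9,0],"dr": [0,0,0],"jaw": 1},
    {"translation": [0.1,-0.9,0],"dr": [0,0,0],"jaw": 1},
    {"translation": [0,-0.9,0],"dr": [0,0,0],"jaw": 1},
    {"translation": [0,-0.8,0],"dr": [0,0,0],"jaw": 1},
    {"translation": [0,-0.6,0],"dr": [0,0,0],"jaw": 1},
    {"translation": [0,-0.4,0],"dr": [0,0,0],"jaw": 1},
    {"translation": [0,-0.2,0],"dr": [0,0,0],"jaw": 1},
    {"translation": [0,0,0],"dr": [0,0,0],"jaw": 1},
    {"translation": [0,0,0],"dr": [0,0,0],"jaw": 1},
  ],
)

```text
time_s: 15.95
position: [0.4823, -0.1404, 0.1169]
tcp_rot: [[-0.989, -0.15, -0.001], [-0.15, 0.989, 0.001], [0.001, 0.001, -1.0]]
force: [0.5, 0.7, -0.1]
opening: 0.634
```

```bash
python3 -c "
from h import *
plan([.4913,-.2036,.097],188.6)
wrist('w12')
p,d=capture('scene');np.savez('s12.npz',p=p,d=d); cv2.imwrite('pics/s12.png',cv2.resize(p[140:300,180:340,::-1],None,fx=4,fy=4,interpolation=cv2.INTER_CUBIC))
p,d=capture('top');np.savez('t12.npz',p=p,d=d); cv2.imwrite('pics/t12.png',cv2.resize(p[100:220,260:370,::-1],None,fx=5,fy=5,interpolation=cv2.INTER_CUBIC))
p=np.load('top0.npz')['p'];cv2.imwrite('pics/t0b.png',cv2.resize(p[120:200,280:350,::-1],None,fx=8,fy=8,interpolation=cv2.INTER_CUBIC))
p=np.load('scene0.npz')['p'];cv2.imwrite('pics/s0b.png',cv2.resize(p[200:290,195:290,::-1],None,fx=7,fy=7,interpolation=cv2.INTER_CUBIC))
"

```

```text
t 15.95 pos [ 0.4823 -0.1404  0.1169] F [ 0.5  0.7 -0.1] open 0.634 yaw -171.4 toolz [-1.1e-03  9.0e-04 -1.0e+00]
units: [ 0.023 -2.554  0.793] mm [  0.6 -63.9  19.8]
dr z units -0.00012404157431925947
```

View pics/w12.png

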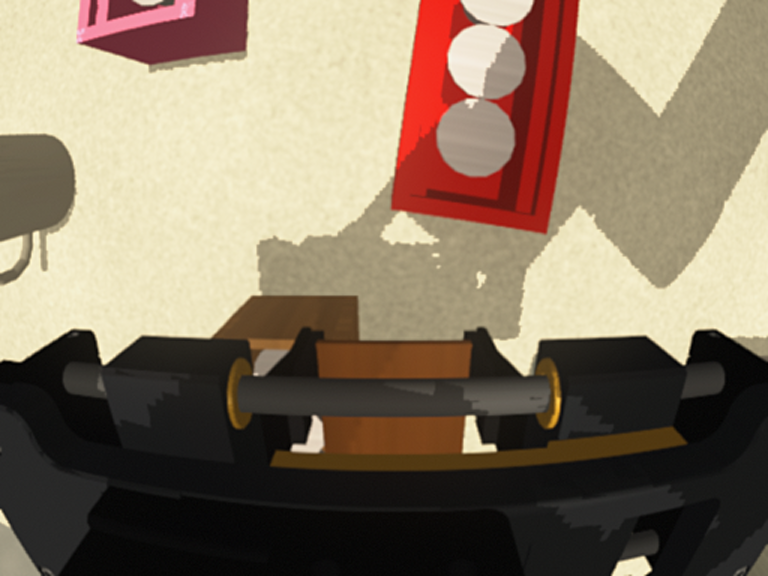

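View pics/t0b.png

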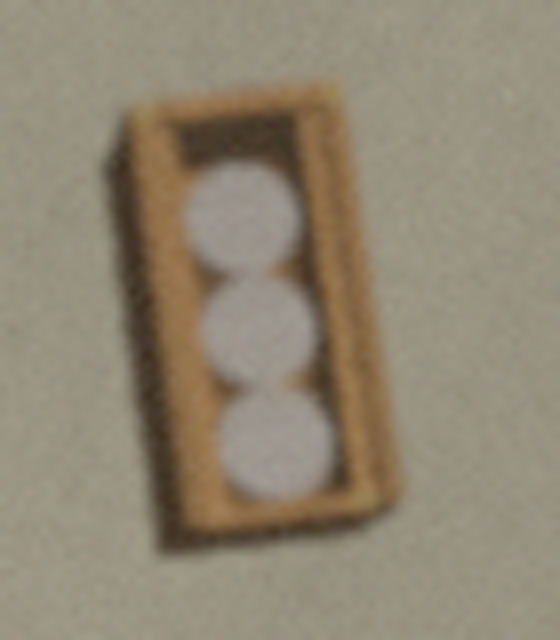

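View pics/s0b.png

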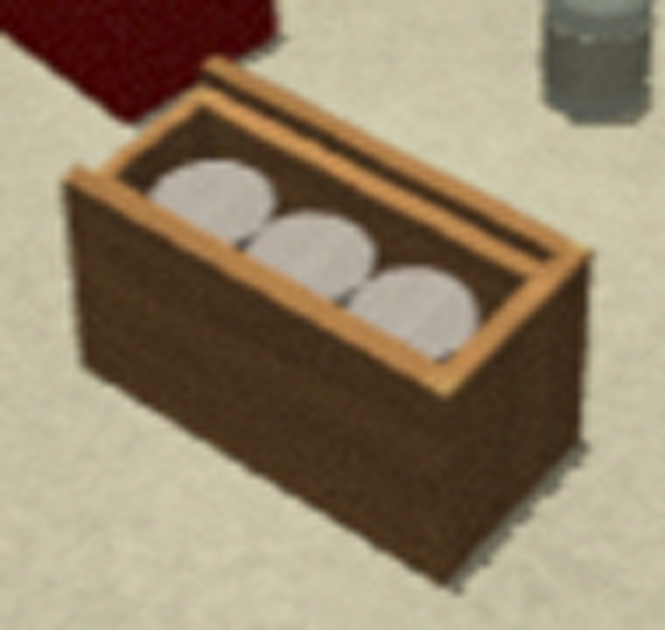

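View pics/t12.png

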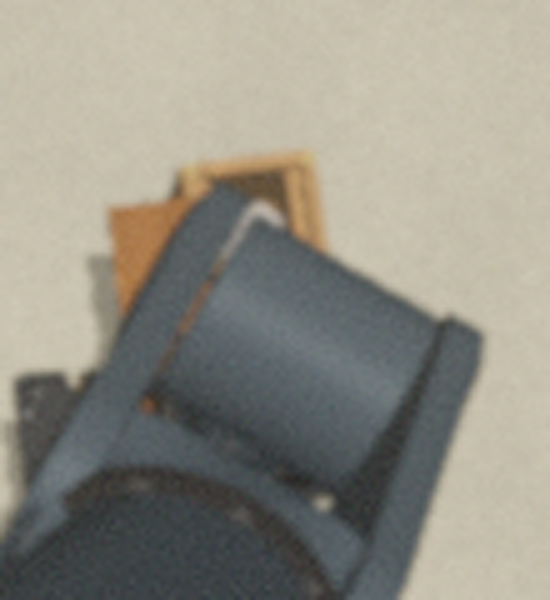

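View pics/s12.png

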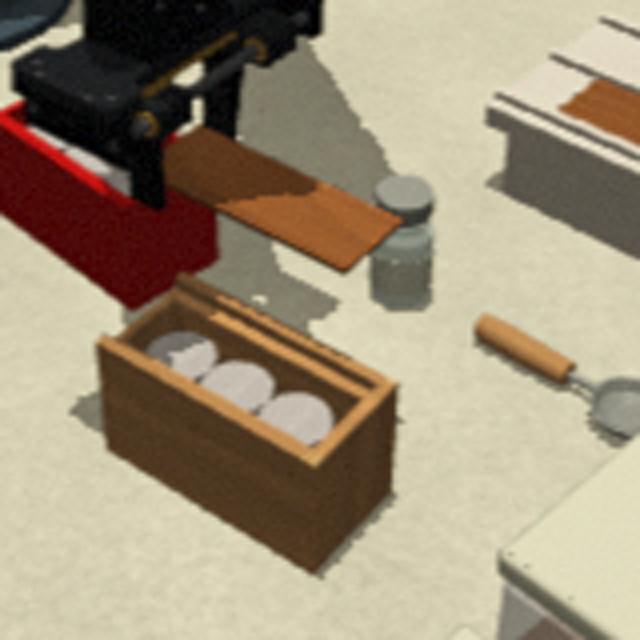

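```bash
python3 -c "
from h import *
np.set_printoptions(precision=4,suppress=True)
M=[[.08,.039],[.08,-.039],[-.076,-.039],[-.076,.039]]
c=lambda x,y,s,o:(o[0]+(x+.5)/s-.5,o[1]+(y+.5)/s-.5)
T=[ray_plane('top',c(*q,8,(280,120)),.088) for q in [(130,107),(340,84),(402,496),(190,532)]]
S=[ray_plane('scene',c(*q,7,(195,200)),.088) for q in [(588,252),(446,392),(66,180),(212,60)]]
for n,X in (('top',T),('scene',S)):
  th,t,R,r=fit(M,X);print(n,th,t,r*1e3)
th,t,R,r=fit(M+M,T+S);print('both',th,t)
for q in [(392,208),(548,232)]: print('red',wray('w12',(q[0]/1.5-.17,q[1]/1.5-.17),.088))
print('box front right top', wray('w12',(357/1.5-.17,337/1.5),.08),wray('w12',(357/1.5-.17,296/1.5),0), (t+R@np.array([-.076,.039])))
# same check on shelf/lid via scene
for p in [(t+R@np.array([-.094,0])),(t+R@np.array([-.003,0]))]: print(p)
"

```

```text
top 8.785582658993153 [ 0.5849 -0.1898] [[-0.3904 -1.0441]
 [-1.472   0.1203]
 [ 2.5086  1.4025]
 [-0.6462 -0.4787]]
scene 9.211908920267607 [ 0.5866 -0.1905] [[-0.471  -1.8438]
 [-1.7431  1.3814]
 [ 1.3976  2.0225]
 [ 0.8165 -1.5601]]
both 8.998016172306382 [ 0.5858 -0.1901]
red [ 0.431  -0.1486  0.088 ]
red [ 0.4298 -0.0702  0.088 ]
box front right top [ 0.5024 -0.1567  0.08  ] [ 0.5058 -0.1625  0.    ] [ 0.5046 -0.1635]
[ 0.4929 -0.2048]
[ 0.5828 -0.1906]
```

Call:
arm_command(
  commands=[
    {"translation": [0,-0.3,0],"dr": [0,0,-0.07],"jaw": 1},
    {"translation": [0,-0.5,0],"dr": [0,0,0],"jaw": 1},
    {"translation": [0,-0.6,0],"dr": [0,0,0],"jaw": 1},
    {"translation": [0,-0.6,0],"dr": [0,0,0],"jaw": 1},
    {"translation": [0,-0.4,0],"dr": [0,0,0],"jaw": 1},
    {"translation": [0,-0.2,0.2],"dr": [0,0,0],"jaw": 1},
    {"translation": [0,0,0.4],"dr": [0,0,0],"jaw": 1},
    {"translation": [0,0,0.2],"dr": [0,0,0],"jaw": 1},
    {"translation": [0,0,0],"dr": [0,0,0],"jaw": 1},
    {"translation": [0,0,0],"dr": [0,0,0],"jaw": 1},
  ],
)

```text
time_s: 16.93
position: [0.4922, -0.204, 0.0962]
tcp_rot: [[-0.987, -0.158, -0.002], [-0.158, 0.987, 0.002], [0.002, 0.002, -1.0]]
force: [0.2, -0.6, -0.9]
opening: 0.639
```

```bash
python3 -c "
from h import *
plan([.4929,-.2048,.047],189)
wrist('w13')
p,d=capture('scene');np.savez('s13.npz',p=p,d=d); cv2.imwrite('pics/s13.png',cv2.resize(p[140:300,180:340,::-1],None,fx=4,fy=4,interpolation=cv2.INTER_CUBIC))
"

```

```text
t 16.93 pos [ 0.4922 -0.204   0.0962] F [ 0.2 -0.6 -0.9] open 0.639 yaw -170.93 toolz [-0.0024  0.0018 -1.    ]
units: [-0.029 -0.039  1.967] mm [-0.7 -1.  49.2]
dr z units 0.012222860452709483
```

View pics/w13.png

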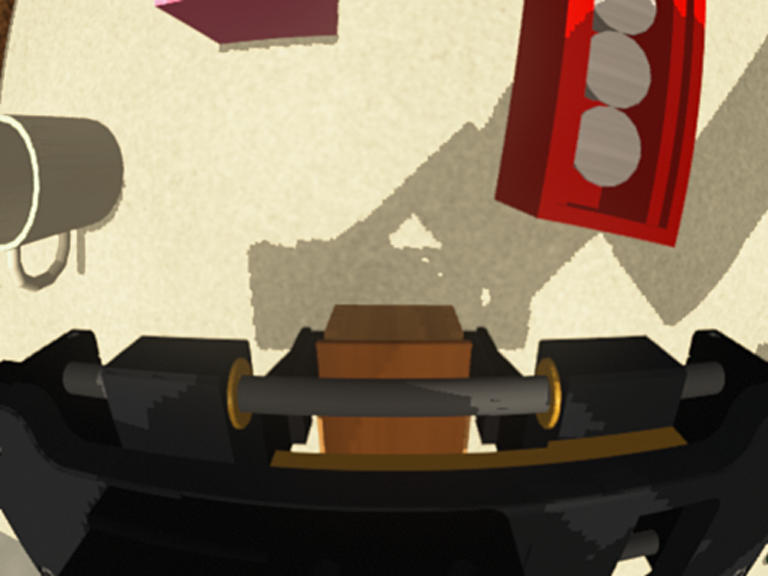

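View pics/s13.png

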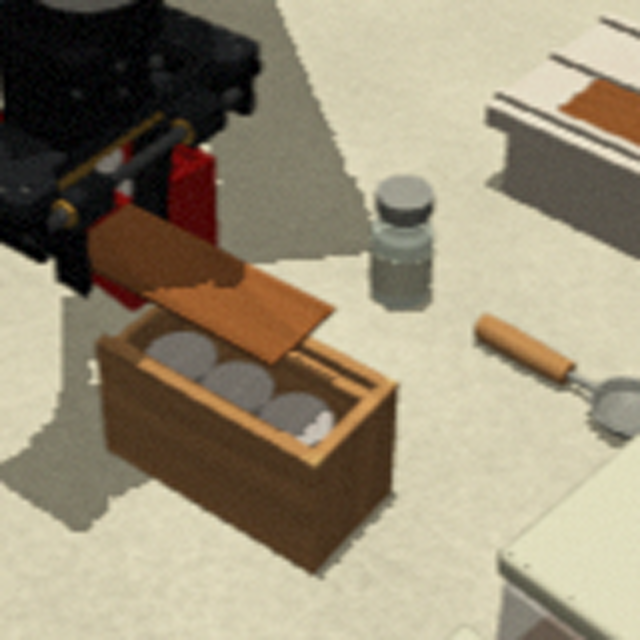

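```bash
python3 -c "
from h import *
np.set_printoptions(precision=4,suppress=True)
f=np.load('w13.npz');
p=f['p'][:,:,::-1];cv2.imwrite('pics/w13c.png',cv2.resize(p[190:240,190:340],None,fx=5,fy=5,interpolation=cv2.INTER_CUBIC))
for q in [(337,305.5),(461,305.5)]:
  P=wray('w13',(q[0]/1.5-.17,q[1]/1.5-.17),0.0);print(P,'tool',(f['rot'].T@(P-f['pos']))*1e3)
for q in [(317,341),(471,341)]:
  P=wray('w13',(q[0]/1.5-.17,q[1]/1.5-.17),f['pos'][2]+.0368);print(P,'tool',(f['rot'].T@(P-f['pos']))*1e3)
"

```

```text
[ 0.5174 -0.2375  0.    ] tool [-19.8123 -37.1958  96.0666]
[ 0.5045 -0.1562  0.    ] tool [-19.8951  45.1095  96.2414]
[ 0.4844 -0.2328  0.133 ] tool [ 12.2655 -27.0621 -36.8325]
[ 0.4757 -0.1783  0.133 ] tool [ 12.2203  28.0764 -36.7154]
```

View pics/w13c.png

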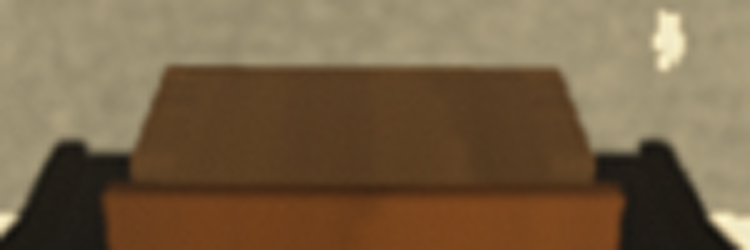

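Call:
arm_command(
  commands=[
    {"translation": [0,0,0.4],"dr": [0,0,0],"jaw": 1},
    {"translation": [0,0,0.4],"dr": [0,0,0],"jaw": 1},
    {"translation": [0,0,0.4],"dr": [0,0,0],"jaw": 1},
    {"translation": [0,0,0.2],"dr": [0,0,0],"jaw": 1},
    {"translation": [0,0,0.1],"dr": [0,0,0],"jaw": 1},
    {"translation": [0,0,0],"dr": [0,0,0],"jaw": 1},
    {"translation": [0,0,0],"dr": [0,0,0],"jaw": 1},
  ],
)

```text
time_s: 17.62
position: [0.4931, -0.2051, 0.0594]
tcp_rot: [[-0.988, -0.157, -0.0], [-0.157, 0.988, 0.0], [0.0, 0.0, -1.0]]
force: [-0.2, 0.3, -0.3]
opening: 0.633
```

```bash
python3 -c "
from h import *
plan([.4929,-.2048,.047],189)
p,d=capture('scene');np.savez('s14.npz',p=p,d=d); cv2.imwrite('pics/s14.png',cv2.resize(p[180:280,190:300,::-1],None,fx=6,fy=6,interpolation=cv2.INTER_CUBIC))
"

```

```text
t 17.62 pos [ 0.4931 -0.2051  0.0594] F [-0.2  0.3 -0.3] open 0.633 yaw -170.96 toolz [-3.e-04  2.e-04 -1.e+00]
units: [0.006 0.014 0.496] mm [ 0.1  0.3 12.4]
dr z units 0.007193717253888583
```

View pics/s14.png

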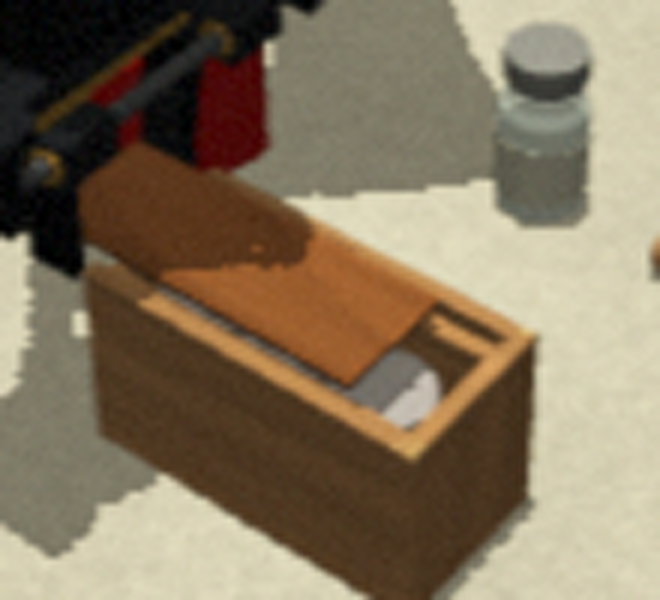

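Call:
arm_command(
  commands=[
    {"translation": [0,0,0.1],"dr": [0,0,0],"jaw": 1},
    {"translation": [0,0,0.1],"dr": [0,0,0],"jaw": 1},
    {"translation": [0,0,0.08],"dr": [0,0,0],"jaw": 1},
    {"translation": [0,0,0],"dr": [0,0,0],"jaw": 1},
  ],
)

```text
time_s: 18.0
position: [0.4929, -0.205, 0.0524]
tcp_rot: [[-0.988, -0.157, -0.0], [-0.157, 0.988, 0.0], [0.0, 0.0, -1.0]]
force: [0.1, 0.2, -0.3]
opening: 0.634
```

Call:
arm_command(
  commands=[
    {"translation": [0,0,0.06],"dr": [0,0,0],"jaw": 1},
    {"translation": [0,0,0.04],"dr": [0,0,0],"jaw": 1},
    {"translation": [0,0,0],"dr": [0,0,0],"jaw": 1},
  ],
)

```text
time_s: 18.25
position: [0.493, -0.2051, 0.05]
tcp_rot: [[-0.988, -0.157, -0.0], [-0.157, 0.988, 0.0], [0.0, 0.0, -1.0]]
force: [0.5, 0.6, -0.4]
opening: 0.635
```

Call:
arm_command(
  commands=[
    {"translation": [0,0,0.03],"dr": [0,0,0],"jaw": 1},
    {"translation": [0,0,0.03],"dr": [0,0,0],"jaw": 1},
    {"translation": [0,0,0],"dr": [0,0,0],"jaw": 1},
  ],
)

```text
time_s: 18.5
position: [0.4931, -0.2051, 0.0486]
tcp_rot: [[-0.988, -0.157, -0.0], [-0.157, 0.988, 0.0], [0.0, 0.0, -1.0]]
force: [-0.8, -0.3, -1.1]
opening: 0.636
```

```bash
python3 -c "
from h import *
plan([.4929,-.2048,.047],189)
p,d=capture('scene');np.savez('s15.npz',p=p,d=d); cv2.imwrite('pics/s15.png',cv2.resize(p[180:280,190:300,::-1],None,fx=6,fy=6,interpolation=cv2.INTER_CUBIC))
"

```

```text
t 18.5 pos [ 0.4931 -0.2051  0.0486] F [-0.8 -0.3 -1.1] open 0.636 yaw -170.95 toolz [-1.e-04  1.e-04 -1.e+00]
units: [0.005 0.012 0.063] mm [0.1 0.3 1.6]
dr z units 0.007656806600948585
```

View pics/s15.png

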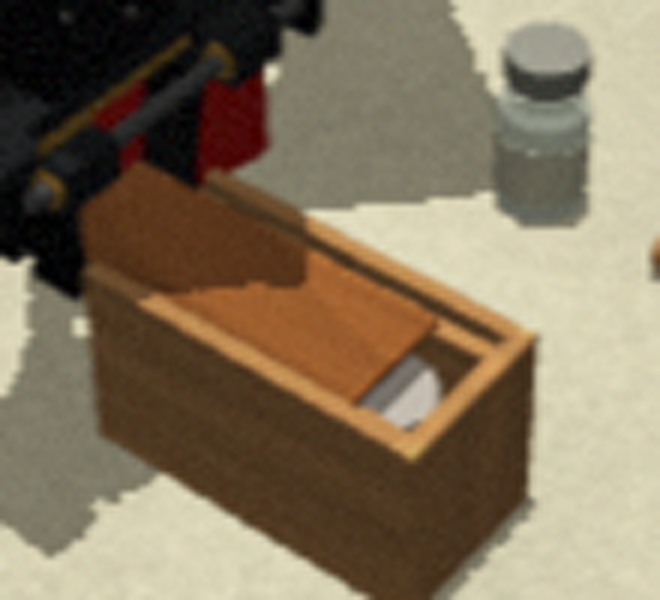

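Lid is between the rims, close to the ledges. Creep to contact.

Call:
arm_command(
  commands=[
    {"translation": [0,0,0.03],"dr": [0,0,0],"jaw": 1},
    {"translation": [0,0,0.02],"dr": [0,0,0],"jaw": 1},
    {"translation": [0,0,0],"dr": [0,0,0],"jaw": 1},
  ],
)

```text
time_s: 18.8
position: [0.4932, -0.2052, 0.0474]
tcp_rot: [[-0.988, -0.157, 0.0], [-0.157, 0.988, -0.0], [-0.0, -0.0, -1.0]]
force: [0.4, 0.2, -1.0]
opening: 0.63
```

Call:
arm_command(
  commands=[
    {"translation": [0,0,0.02],"dr": [0,0,0],"jaw": 1},
    {"translation": [0,0,0.01],"dr": [0,0,0],"jaw": 1},
    {"translation": [0,0,0],"dr": [0,0,0],"jaw": 1},
  ],
)

```text
time_s: 19.05
position: [0.4932, -0.2052, 0.0471]
tcp_rot: [[-0.988, -0.157, 0.0], [-0.157, 0.988, -0.0], [-0.0, -0.0, -1.0]]
force: [-1.4, 0.4, 3.7]
opening: 0.633
```

Call:
arm_command(
  commands=[
    {"translation": [0,0,0],"dr": [0,0,0],"jaw": 0.33},
    {"translation": [0,0,0],"dr": [0,0,0],"jaw": 0.3},
    {"translation": [0,0,0],"dr": [0,0,0],"jaw": 0.2},
    {"translation": [0,0,0],"dr": [0,0,0],"jaw": 0.15},
    {"translation": [0,0,0],"dr": [0,0,0],"jaw": 0.15},
    {"translation": [0,0,-0.2],"dr": [0,0,0],"jaw": 0.15},
    {"translation": [0,0,-0.5],"dr": [0,0,0],"jaw": 0.15},
    {"translation": [0,0,-0.8],"dr": [0,0,0],"jaw": 0.15},
    {"translation": [0,0,-0.8],"dr": [0,0,0],"jaw": 0.15},
    {"translation": [0,0,-0.3],"dr": [0,0,0],"jaw": 0.5},
    {"translation": [0,0,0],"dr": [0,0,0],"jaw": 1},
    {"translation": [0,0,0],"dr": [0,0,0],"jaw": 1},
  ],
)

```text
time_s: 20.05
position: [0.4931, -0.2051, 0.1118]
tcp_rot: [[-0.988, -0.157, 0.001], [-0.157, 0.988, -0.0], [-0.0, -0.0, -1.0]]
force: [-0.2, -0.2, 0.2]
opening: 0.705
```

```bash
python3 -c "
from h import *
plan([.4929,-.2048,.047],189)
wrist('w16')
p,d=capture('scene');np.savez('s16.npz',p=p,d=d); cv2.imwrite('pics/s16.png',cv2.resize(p[180:280,190:300,::-1],None,fx=6,fy=6,interpolation=cv2.INTER_CUBIC))
"

```

```text
t 20.05 pos [ 0.4931 -0.2051  0.1118] F [-0.2 -0.2  0.2] open 0.705 yaw -170.95 toolz [ 5.e-04 -4.e-04 -1.e+00]
units: [0.008 0.015 2.591] mm [ 0.2  0.4 64.8]
dr z units 0.00792091302088238
```

View pics/s16.png

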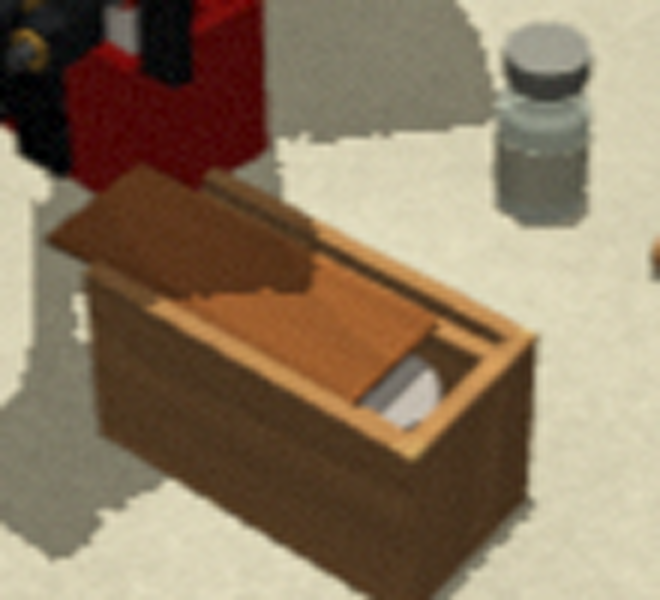

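View pics/w16.png

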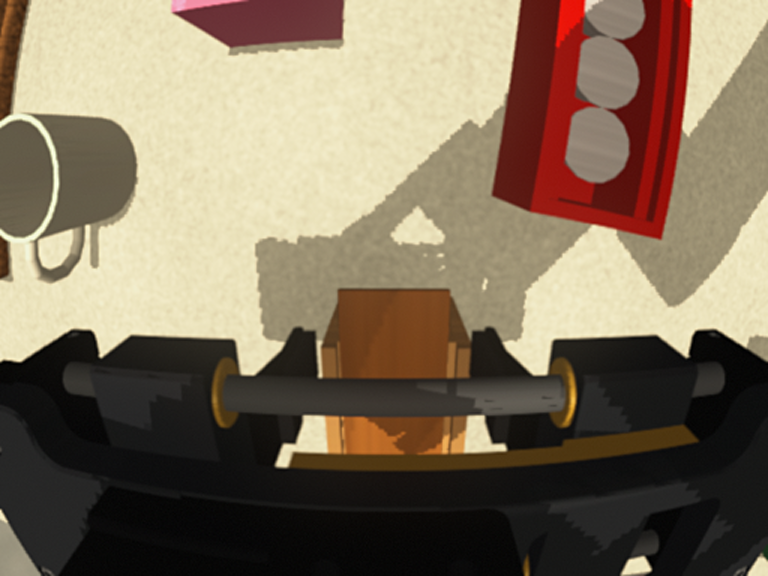

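Call:
arm_command(
  commands=[
    {"translation": [0.4,0,0],"dr": [0,0,0],"jaw": 1},
    {"translation": [0.5,0,0],"dr": [0,0,0],"jaw": 1},
    {"translation": [0.45,0,0],"dr": [0,0,0],"jaw": 1},
    {"translation": [0,0,0],"dr": [0,0,0],"jaw": 1},
    {"translation": [0,0,0.4],"dr": [0,0,0],"jaw": 1},
    {"translation": [0,0,0.6],"dr": [0,0,0],"jaw": 1},
    {"translation": [0,0,0.6],"dr": [0,0,0],"jaw": 1},
    {"translation": [0,0,0.4],"dr": [0,0,0],"jaw": 1},
    {"translation": [0,0,0.09],"dr": [0,0,0],"jaw": 1},
    {"translation": [0,0,0],"dr": [0,0,0],"jaw": 1},
    {"translation": [0,0,0],"dr": [0,0,0],"jaw": 1},
  ],
)

```text
time_s: 21.07
position: [0.4601, -0.2105, 0.0593]
tcp_rot: [[-0.988, -0.157, 0.0], [-0.157, 0.988, -0.0], [-0.0, -0.0, -1.0]]
force: [-0.3, -0.4, -0.3]
opening: 0.003
```

```bash
python3 -c "
from h import *
plan([.4929,-.2048,.0595],189)
wrist('w17')
p,d=capture('scene');np.savez('s17.npz',p=p,d=d); cv2.imwrite('pics/s17.png',cv2.resize(p[180:280,170:300,::-1],None,fx=5,fy=5,interpolation=cv2.INTER_CUBIC))
"

```

```text
t 21.07 pos [ 0.4601 -0.2105  0.0593] F [-0.3 -0.4 -0.3] open 0.003 yaw -170.94 toolz [ 1.e-04 -0.e+00 -1.e+00]
units: [-1.332  0.019 -0.008] mm [-33.3   0.5  -0.2]
dr z units 0.009176157696231257
```

View pics/s17.png

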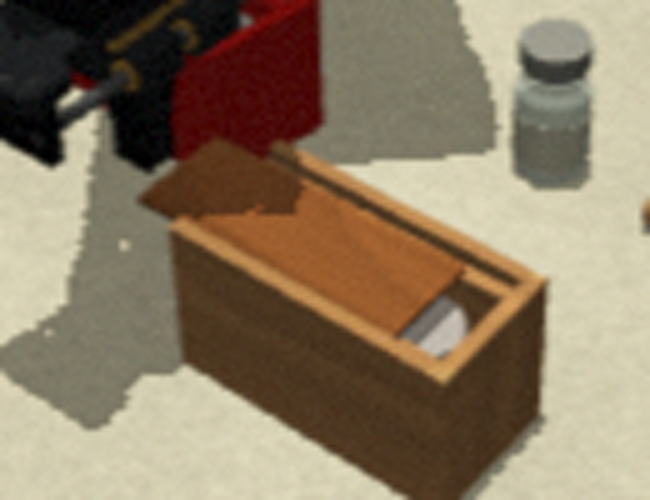

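View pics/w17.png

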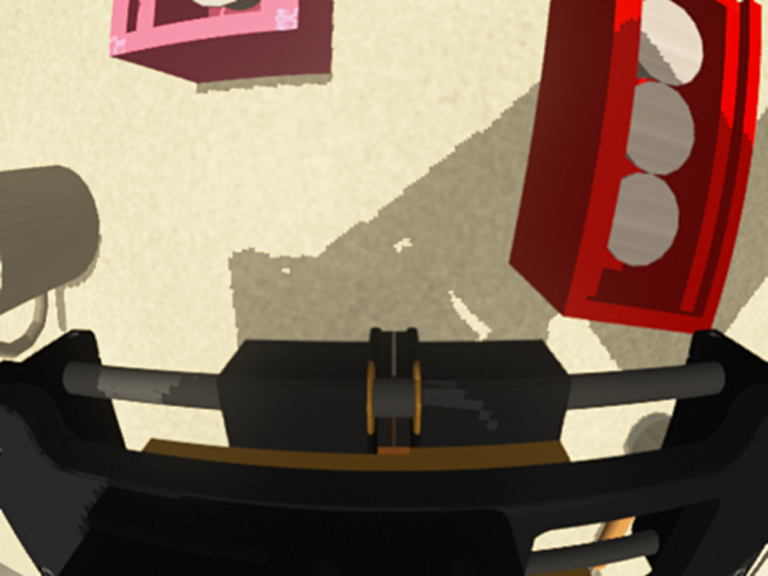

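Call:
arm_command(
  commands=[
    {"translation": [-0.1,0,0],"dr": [0,0,0],"jaw": 1},
    {"translation": [-0.1,0,0],"dr": [0,0,0],"jaw": 1},
    {"translation": [-0.1,0,0],"dr": [0,0,0],"jaw": 1},
    {"translation": [-0.1,0,0],"dr": [0,0,0],"jaw": 1},
    {"translation": [-0.1,0,0],"dr": [0,0,0],"jaw": 1},
    {"translation": [-0.1,0,0],"dr": [0,0,0],"jaw": 1},
    {"translation": [-0.1,0,0],"dr": [0,0,0],"jaw": 1},
    {"translation": [-0.1,0,0],"dr": [0,0,0],"jaw": 1},
  ],
)

```text
time_s: 21.83
position: [0.4797, -0.2072, 0.0594]
tcp_rot: [[-0.988, -0.157, -0.0], [-0.157, 0.988, 0.0], [0.0, 0.0, -1.0]]
force: [-1.2, -0.2, 0.2]
opening: 0.006
```

```bash
python3 -c "
from h import *
plan([.4929,-.2048,.0595],189)
p,d=capture('scene');np.savez('s18.npz',p=p,d=d); cv2.imwrite('pics/s18.png',cv2.resize(p[180:280,170:300,::-1],None,fx=5,fy=5,interpolation=cv2.INTER_CUBIC))
"

```

```text
t 21.83 pos [ 0.4797 -0.2072  0.0594] F [-1.2 -0.2  0.2] open 0.006 yaw -170.95 toolz [-2.e-04  1.e-04 -1.e+00]
units: [-0.537  0.011 -0.005] mm [-13.4   0.3  -0.1]
dr z units 0.008655850835111778
```

View pics/s18.png

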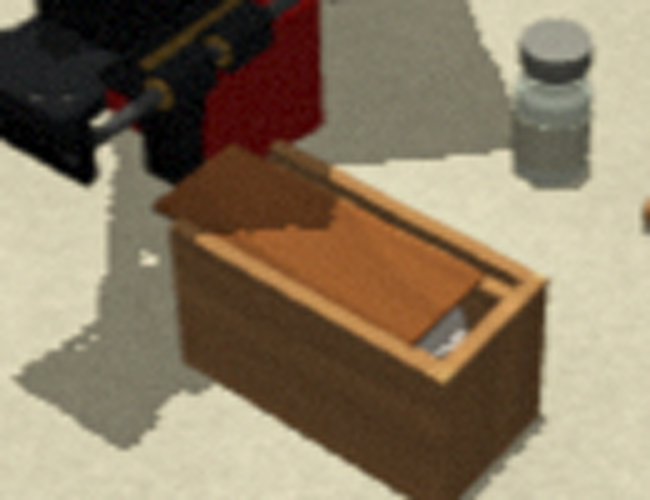

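Call:
arm_command(
  commands=[
    {"translation": [-0.1,0,0],"dr": [0,0,0],"jaw": 1},
    {"translation": [-0.1,0,0],"dr": [0,0,0],"jaw": 1},
    {"translation": [-0.1,0,0],"dr": [0,0,0],"jaw": 1},
    {"translation": [-0.1,0,0],"dr": [0,0,0],"jaw": 1},
    {"translation": [-0.1,0,0],"dr": [0,0,0],"jaw": 1},
    {"translation": [-0.06,0,0],"dr": [0,0,0],"jaw": 1},
    {"translation": [0,0,0],"dr": [0,0,0],"jaw": 1},
  ],
)

```text
time_s: 22.47
position: [0.4939, -0.2051, 0.0594]
tcp_rot: [[-0.988, -0.157, 0.001], [-0.157, 0.988, -0.0], [-0.001, -0.0, -1.0]]
force: [0.2, -0.3, 0.0]
opening: 0.005
```

```bash
python3 -c "
from h import *
plan([.4929,-.2048,.0595],189)
p,d=capture('scene');np.savez('s19.npz',p=p,d=d); cv2.imwrite('pics/s19.png',cv2.resize(p[180:280,170:300,::-1],None,fx=5,fy=5,interpolation=cv2.INTER_CUBIC))
"

```

```text
t 22.47 pos [ 0.4939 -0.2051  0.0594] F [ 0.2 -0.3  0. ] open 0.005 yaw -170.94 toolz [ 6.e-04 -3.e-04 -1.e+00]
units: [ 0.038  0.02  -0.003] mm [ 0.9  0.5 -0.1]
dr z units 0.009777397276972502
```

View pics/s19.png

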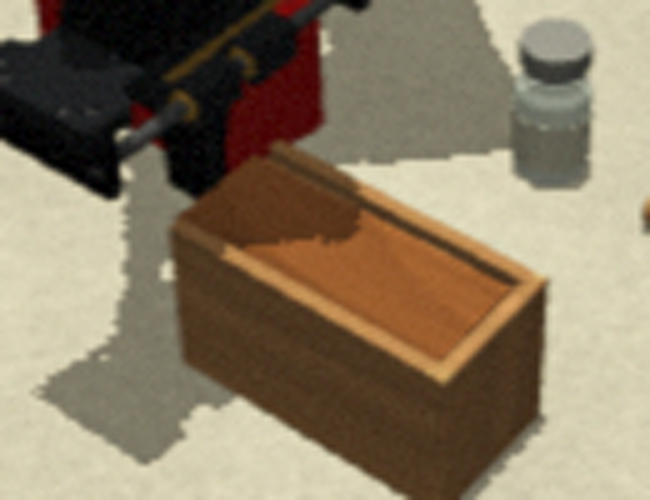

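Call:
arm_command(
  commands=[
    {"translation": [-0.04,0,0],"dr": [0,0,0],"jaw": 1},
    {"translation": [-0.04,0,0],"dr": [0,0,0],"jaw": 1},
    {"translation": [0,0,0],"dr": [0,0,0],"jaw": 1},
  ],
)

```text
time_s: 22.77
position: [0.4955, -0.2048, 0.0594]
tcp_rot: [[-0.988, -0.157, 0.0], [-0.157, 0.988, -0.0], [-0.0, -0.0, -1.0]]
force: [-0.2, -0.7, 0.2]
opening: 0.006
```

Call:
arm_command(
  commands=[
    {"translation": [-0.03,0,0],"dr": [0,0,0],"jaw": 1},
    {"translation": [-0.03,0,0],"dr": [0,0,0],"jaw": 1},
    {"translation": [0,0,0],"dr": [0,0,0],"jaw": 1},
  ],
)

```text
time_s: 23.02
position: [0.4969, -0.2046, 0.0594]
tcp_rot: [[-0.988, -0.157, 0.0], [-0.157, 0.988, -0.0], [-0.0, -0.0, -1.0]]
force: [-0.4, -0.0, -0.2]
opening: 0.008
```

Call:
arm_command(
  commands=[
    {"translation": [-0.03,0,0],"dr": [0,0,0],"jaw": 1},
    {"translation": [-0.02,0,0],"dr": [0,0,0],"jaw": 1},
    {"translation": [0,0,0],"dr": [0,0,0],"jaw": 1},
  ],
)

```text
time_s: 23.27
position: [0.4975, -0.2043, 0.0594]
tcp_rot: [[-0.988, -0.158, -0.001], [-0.158, 0.988, 0.0], [0.001, 0.0, -1.0]]
force: [-2.0, -0.1, 1.4]
opening: 0.005
```

Call:
arm_command(
  commands=[
    {"translation": [-0.02,0,0],"dr": [0,0,0],"jaw": 1},
    {"translation": [-0.02,0,0],"dr": [0,0,0],"jaw": 1},
    {"translation": [0,0,0],"dr": [0,0,0],"jaw": 1},
  ],
)

```text
time_s: 23.52
position: [0.4976, -0.204, 0.0593]
tcp_rot: [[-0.987, -0.158, -0.003], [-0.158, 0.987, 0.001], [0.003, 0.001, -1.0]]
force: [-5.0, -2.2, 2.5]
opening: 0.007
```

Call:
arm_command(
  commands=[
    {"translation": [-0.02,0,0],"dr": [0,0,0],"jaw": 1},
    {"translation": [-0.01,0,0],"dr": [0,0,0],"jaw": 1},
    {"translation": [0,0,0],"dr": [0,0,0],"jaw": 1},
  ],
)

```text
time_s: 23.77
position: [0.4976, -0.2038, 0.0593]
tcp_rot: [[-0.987, -0.158, -0.004], [-0.158, 0.987, 0.001], [0.004, 0.002, -1.0]]
force: [-6.9, -2.8, 3.6]
opening: 0.005
```

```bash
python3 -c "
from h import *
plan([.4929,-.2048,.0595],189)
p,d=capture('scene');np.savez('s20.npz',p=p,d=d); cv2.imwrite('pics/s20.png',cv2.resize(p[200:270,195:295,::-1],None,fx=7,fy=7,interpolation=cv2.INTER_CUBIC))
"

```

```text
t 23.77 pos [ 0.4976 -0.2038  0.0593] F [-6.9 -2.8  3.6] open 0.005 yaw -170.9 toolz [-4.5e-03  9.0e-04 -1.0e+00]
units: [ 0.191 -0.008 -0.007] mm [ 4.8 -0.2 -0.2]
dr z units 0.016630747526297302
```

View pics/s20.png

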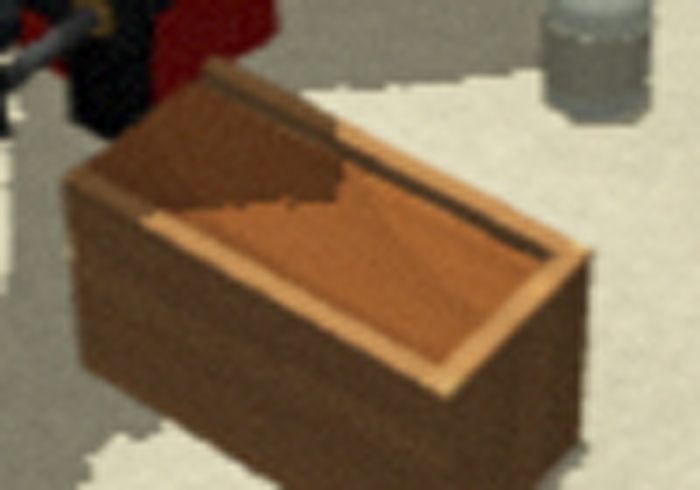

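Call:
arm_command(
  commands=[
    {"translation": [0.15,0,0],"dr": [0,0,0],"jaw": 1},
    {"translation": [0.4,0,0],"dr": [0,0,0],"jaw": 1},
    {"translation": [0.4,0,-0.3],"dr": [0,0,0],"jaw": 1},
    {"translation": [0,0,-0.8],"dr": [0,0,0],"jaw": 1},
    {"translation": [0,0,-1],"dr": [0,0,0],"jaw": 1},
    {"translation": [0,0,-1],"dr": [0,0,0],"jaw": 1},
    {"translation": [0.8,0,-0.5],"dr": [0,0,0],"jaw": 1},
    {"translation": [0.8,0,0],"dr": [0,0,0],"jaw": 1},
    {"translation": [0,0,0],"dr": [0,0,0],"jaw": 1},
    {"translation": [0,0,0],"dr": [0,0,0],"jaw": 1},
  ],
)

```text
time_s: 24.65
position: [0.436, -0.2141, 0.15]
tcp_rot: [[-0.988, -0.155, 0.001], [-0.155, 0.988, -0.0], [-0.001, -0.0, -1.0]]
force: [1.1, -0.5, -0.2]
opening: 0.009
```

```bash
python3 -c "
from h import *
plan([.4929,-.2048,.0595],189)
wrist('w21')
p,d=capture('scene');np.savez('s21.npz',p=p,d=d); cv2.imwrite('pics/s21.png',cv2.resize(p[200:270,195:295,::-1],None,fx=7,fy=7,interpolation=cv2.INTER_CUBIC))
p,d=capture('top');np.savez('t21.npz',p=p,d=d); cv2.imwrite('pics/t21.png',cv2.resize(p[80:260,100:370,::-1],None,fx=2.9,fy=2.9,interpolation=cv2.INTER_CUBIC));cv2.imwrite('pics/t21b.png',cv2.resize(p[120:200,280:350,::-1],None,fx=7,fy=7,interpolation=cv2.INTER_CUBIC))
"

```

```text
t 24.65 pos [ 0.436  -0.2141  0.15  ] F [ 1.1 -0.5 -0.2] open 0.009 yaw -171.06 toolz [ 9.e-04 -1.e-04 -1.e+00]
units: [-2.302  0.013  3.623] mm [-57.6   0.3  90.6]
dr z units -0.01003972102339882
```

View pics/s21.png

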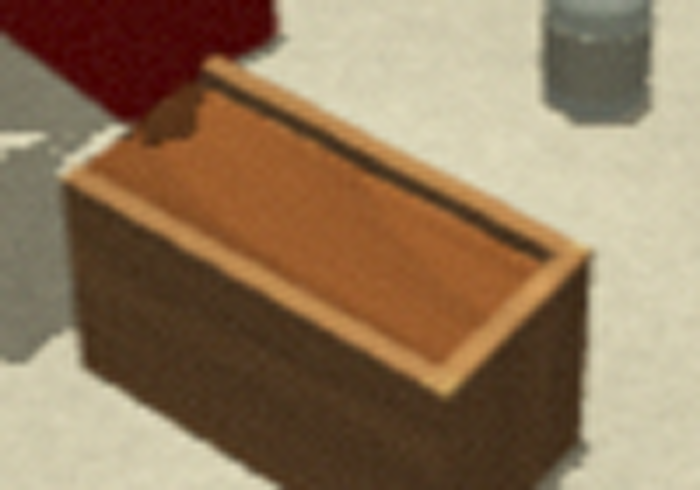

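View pics/t21.png

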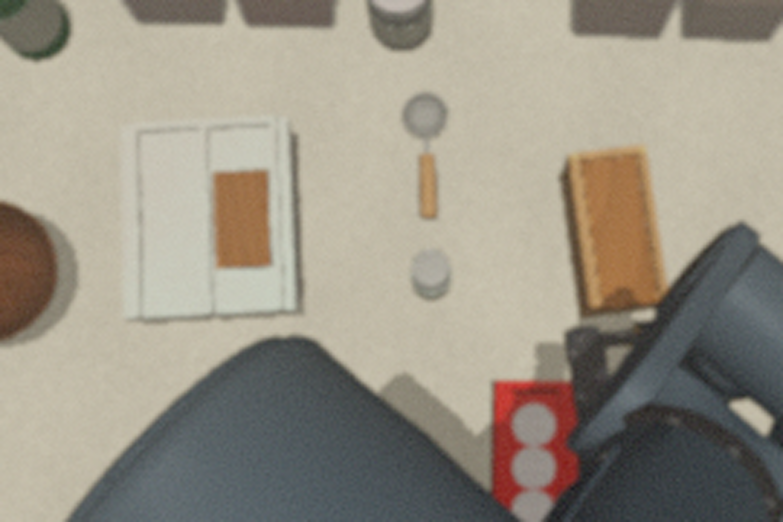

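View pics/t21b.png

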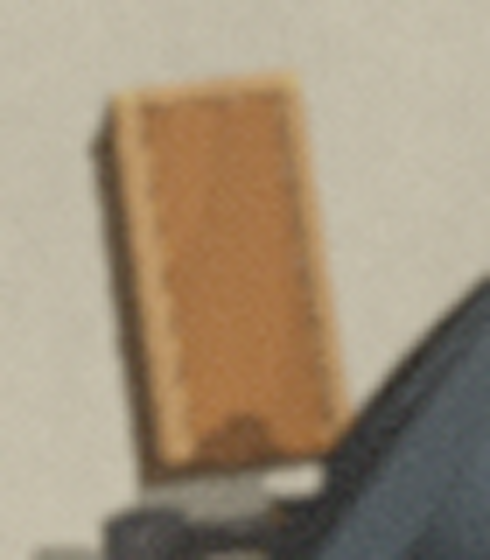

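View pics/w21.png

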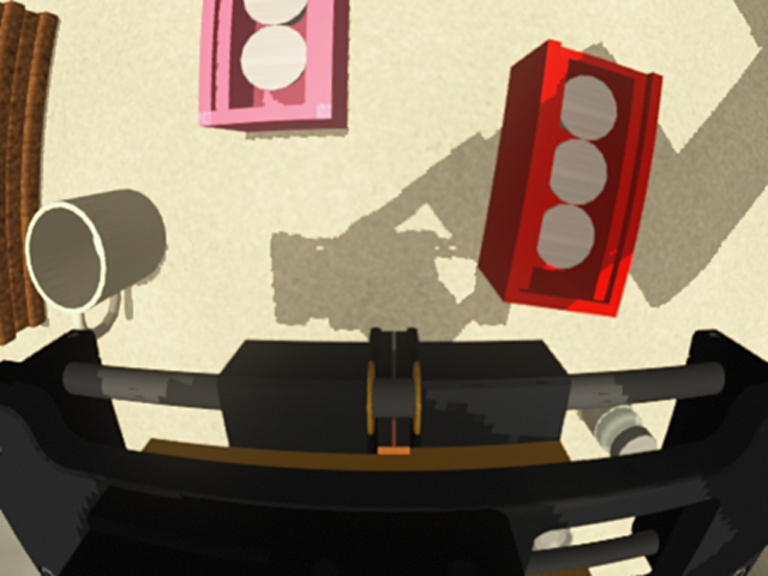

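Call:
arm_command(
  commands=[
    {"translation": [-0.5,0,0],"dr": [0,0,0],"jaw": 1},
    {"translation": [-1,0,0],"dr": [0,0,0],"jaw": 1},
    {"translation": [-1,0,0],"dr": [0,0,0],"jaw": 1},
    {"translation": [-1,0,0],"dr": [0,0,0],"jaw": 1},
    {"translation": [-1,0,0],"dr": [0,0,0],"jaw": 1},
    {"translation": [-1,0,0],"dr": [0,0,0],"jaw": 1},
    {"translation": [-1,0,0],"dr": [0,0,0],"jaw": 1},
    {"translation": [-1,0,0],"dr": [0,0,0],"jaw": 1},
    {"translation": [-1,0,0],"dr": [0,0,0],"jaw": 1},
    {"translation": [-1,0,0],"dr": [0,0,0],"jaw": 1},
    {"translation": [-0.7,0,0],"dr": [0,0,0],"jaw": 1},
    {"translation": [0,0,0],"dr": [0,0,0],"jaw": 1},
  ],
)

```text
time_s: 25.8
position: [0.6936, -0.1723, 0.1484]
tcp_rot: [[-0.987, -0.16, 0.004], [-0.16, 0.987, -0.0], [-0.004, -0.001, -1.0]]
force: [0.9, 0.2, -0.1]
opening: 0.003
```

```bash
python3 -c "
from h import *
plan([.694,-.173,.15],189)
wrist('w22')
p=np.load('w22.npz')['p'][:,:,::-1]
cv2.imwrite('pics/w22c.png',cv2.resize(p[20:225,190:335],None,fx=3.9,fy=2.9,interpolation=cv2.INTER_CUBIC))
"

```

```text
t 25.8 pos [ 0.6936 -0.1723  0.1484] F [ 0.9  0.2 -0.1] open 0.003 yaw -170.79 toolz [ 4.1e-03 -3.0e-04 -1.0e+00]
units: [-0.012 -0.031 -0.062] mm [-0.3 -0.8 -1.6]
dr z units 0.03428658476286728
```

View pics/w22.png

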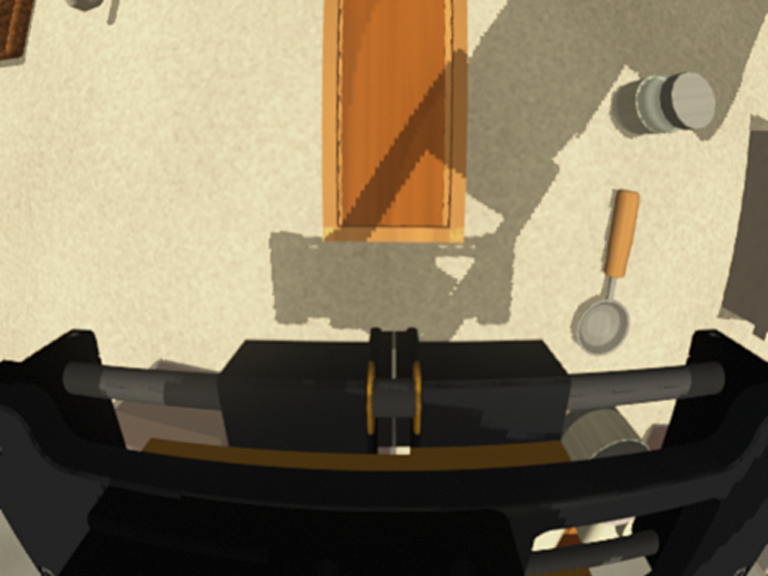

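View pics/w22c.png

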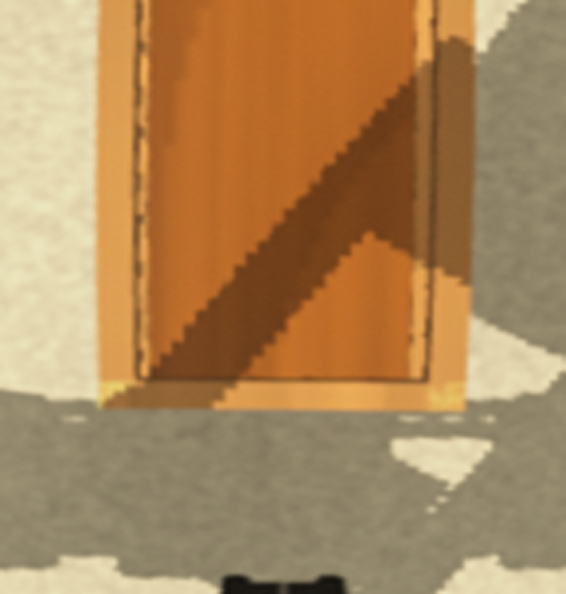

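Call:
arm_command(
  commands=[
    {"translation": [0,0,-0.8],"dr": [0,0,0],"jaw": 1},
    {"translation": [0,0,-0.8],"dr": [0,0,0],"jaw": 1},
    {"translation": [0,0,0],"dr": [0,0,0],"jaw": 1},
    {"translation": [0,0,0],"dr": [0,0,0],"jaw": 1},
    {"translation": [0,0,0],"dr": [0,0,0],"jaw": 1},
  ],
)

```text
time_s: 26.27
position: [0.6876, -0.1736, 0.1885]
tcp_rot: [[-0.988, -0.157, -0.002], [-0.157, 0.988, 0.001], [0.002, 0.001, -1.0]]
force: [0.0, -0.6, -0.1]
opening: 0.005
```

```bash
python3 -c "
from rig import *
print(hand_in())"
```

```text
the job is handed in; nothing more can be done
None
```

The pod box is closed with the long lid, and the job is handed in at about 26 s of the 72 s allowed.

- **Steps:** I pressed on the lid with about 6–8 N and drew it out until about 50 mm stuck out over the shelf's front edge. I then pinched that end by its sides, lifted the lid level, laid it between the box rims and pushed it home. The push ended with a reading of about 7 N backward (about 8 N in all), and no reading went above about 9 N.
- **Last checks:** In the final wrist picture the lid is flat and square between the rims. Its back end meets the back wall with no ledge showing. The short lid, jar and scoop look to be where they started, and the gripper stood clear of everything at hand-in.
- **What disagreed:**
  - The fingertips are about 19 mm behind the reported TCP, not 8 mm ahead as the text says. I found this by depth image and light contact, and used the measured value.
  - The lid stopped about 1.3 mm before where my box measurement put it, which is within calibration error.

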